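# Close the film press and balance its weight on the dome

## Task

Close the little film press: take the top plate out of its storage cradle and lower it, level and without forcing it, onto the two guide pins until it lies fully home on the lower block. Then balance the stepped steel weight, right way up and level, on the shallow dome in the middle of the plate. The pot, the jar, the vial and the flat spare disc stay where they are.

Things in the scene. Friction and masses are not known exactly. Their poses are not given: they have to be found in the camera images.
- press: Fixed film press. Origin: centre of its underside on the worktop. Dark foot 92 (x) x 112 (y) x 10 high; aluminium lower block 58 x 60 up to z = 40. Two grey upright cheeks 52 (x) x 9 thick stand at y = -44 to -35 and +35 to +44, up to z = 86, so fingers fit beside the seated plate only at its two x faces, never at its y faces.
- press_seat (a point): Centre of the lower block's top face, 40 mm above the worktop, axes of the press. Two steel guide pins, 8 mm diameter, stand at x = +23 and x = -23 mm, y = 0, 22.5 mm tall; the last 6 mm of each tapers to 4 mm.
- cradle: Fixed grey plastic storage cradle, origin: centre of its underside on the worktop. Foot 112 (x) x 72 (y) x 6; rest 66 x 44 up to z = 25; two end walls 9 thick and 50 wide (y) at x = -46 to -37 and +37 to +46, up to z = 69. The plate in it is free only at its y faces. Cradle and press may swap ends. Worktop between them (world x 0.47 to 0.60, y 0.12 to 0.32 m) is bare but for listed things.
- top_plate: Loose aluminium plate 64 (x) x 60 (y) x 24 mm, about 0.25 kg, origin: centre of its underside. Two through holes, 10 mm diameter, at x = +23 and -23, y = 0. It may be turned half round. It starts flat in the cradle, x axes about parallel, underside 25 mm above the worktop. Seated, its underside lies on the press's lower block.
- dome_top (a point): Top of the plate's shallow steel dome (32 mm across at its foot, radius 40 mm, 3.1 mm high, with a flat crown 8 mm across), 27.1 mm above the plate's underside, on its centre line. Too low and smooth to be gripped.
- weight: Loose stepped steel disc, the weight: 54 mm diameter, 19 mm high (lower rim the widest, smaller boss on top; take it as a 54 mm cylinder), about 0.24 kg. Origin: centre of its underside; it stands on the worktop, boss up, at a varying place among the bystanders.
- drying_pot: Bystander: white pot with blue lid, 57 mm diameter, 69 high, origin centre of underside. Not to be moved.
- jar: Bystander: amber jar with black cap, 62 mm diameter, 94 high, origin centre of underside. Not to be moved.
- vial: Bystander: small glass vial with black cap, 26 mm diameter, 50 high, origin centre of underside. Not to be moved.
- spare_disc: Bystander: flat steel disc with bevelled rim and a small hole, wider and lower than the weight: 69 mm diameter, 12 high, origin centre of underside. Not to be moved.

How it is judged (in metres and radians):
On the way:
1. the top plate lies fully home on the lower block, over both pins, and the weight is not on it yet (horizontal distance between top_plate and press_seat below 0.003 m and z of top_plate in the frame of press_seat between -0.002 and 0.002 m and angle between top_plate's own z axis and vertical below 0.03 rad and angle between the x axis of top_plate and the x axis of press, either way round below 0.1 rad and contact force between weight and top_plate below 0.1 N), for 0.2 s.
At the end, for the whole second after the job is handed in: The plate lies flat on the lower block over both pins (within 2 mm in height, 3 mm sideways, 0.03 rad); the weight rests on the dome alone, right way up, within 8 mm of its centre and 0.1 rad of level, at rest (horizontal distance between top_plate and press_seat below 0.003 m and z of top_plate in the frame of press_seat between -0.002 and 0.002 m and angle between top_plate's own z axis and vertical below 0.03 rad and angle between the x axis of top_plate and the x axis of press, either way round below 0.1 rad and horizontal distance between weight and dome_top below 0.008 m and angle between weight's own z axis and vertical below 0.1 rad and z of weight in the frame of top_plate between 0.024 and 0.031 m and contact force between weight and top_plate above 0.8 N and contact force between weight and press below 0.1 N and linear speed of each of weight, top_plate below 0.02 m/s); the robot touches nothing.
It fails at once if the pot, the jar, the vial or the flat spare disc is moved more than 30 mm (distance of any of drying_pot, jar, vial, spare_disc from where it was at the start of the episode above 0.03 m).
It fails at once if the top plate is tilted more than 0.35 rad (angle between top_plate's own z axis and vertical above 0.35 rad).
It fails at once if the top plate is forced on the press with more than 60 N (contact force between top_plate and press above 60 N).
It fails at once if the top plate is dropped onto the press (faster than 0.4 m/s within 40 mm above its seat) (horizontal distance between top_plate and press_seat below 0.02 m and z of top_plate in the frame of press_seat below 0.04 m and linear speed of top_plate above 0.4 m/s).
It also fails if it takes over 72 s, if anything falls off the work surface, if the arm or the gripper's body presses on something with over 40 N, if the wrist force passes 120 N, or if a joint passes its speed limit or range.

## Robot

A 6-joint arm with a two-finger parallel gripper is mounted at the origin on a cart in front of the work surface, level with it; the furniture and walls round the work are solid. World frame = base frame: x ahead of the robot, y to its left, z up, the work surface at z = 0. Lengths are in mm, angles in rad, forces in N, time in s.
With the tool pointing down it reaches from about 350 to 775 mm from the base axis. Payload 7.3 kg.
Tool frame: the origin (TCP) lies at the very end of the fingers, on their centre line; the grasp point (between the pads) lies 19 mm behind it; z points along the fingers, y is the line along which they close (so a half turn about z gives the same grasp; the last joint's range is limited). The gripper opens to 92 mm and grips with 3 to 60 N. Pads are 19 mm wide; open, the fingers measure 130 mm over their backs; the gripper's body (75 mm by 190 mm) begins 47 mm behind the grasp point.
Start: joints at [-1.342, 0.342, 1.524, -0, 1.275, -0.146], TCP at [192.219, -488.568, 205.841] pointing down, gripper open.
Joint ranges: [-2.53, 2.53], [-0.77, 2.02], [0.04, 2.7], [-1, 4.14], [0.28, 2.66], [-3.11, 3.11]. Speed limits (rad/s): [2.57, 2.57, 3.14, 3.14, 3.14, 3.14].

## Interface

Orientations are given as [roll, pitch, yaw] about the fixed x, y, z axes, in that order (R = Rz(yaw) Ry(pitch) Rx(roll)).
In Python, from plant import bot gives the robot as it stands.
- The arm moves only by the tool send_rows, never from a script. Its argument "rows" is a list of rows, each an object of numbers: "x", "y", "z": the shift along the tool's x, y, z in units of 0.2 m (1.0 is 0.2 m); "ax", "ay", "az": the turn, a rotation vector about the tool's x, y, z in units of 60 degrees (1.0 is 60 degrees); "jaw": the opening, from -1 (shut) to 1 (fully open), so that 0 is half open. In form: [{"x": .., "y": .., "z": .., "ax": .., "ay": .., "az": .., "jaw": ..}, ...]. A call has exactly 10 rows; each row is the pose to reach, as a shift and turn from the pose commanded when the call began, along the tool's axes at that moment; what a row does not reach only later rows make up. A row lasts 1/8 s, in which the tool goes at most 62.5 mm and 10.7 degrees, less where a joint would pass 70% of its speed; a pose out of reach is approached as far as the arm can. A call with a number of a shift or a turn outside -1 to 1 is refused whole. A call with a gripper value outside its range is refused whole. The fingers move at their own pace and stop on an object; the grip force is fixed at half the most. Time passes only in rows, so rows that repeat a pose let the fingers close, or fill a call up. It gives the time, the measured TCP pose, the force, the opening and the grip force at its end, in the units of the state.
- bot.get_obs(): the state, without advancing time (a new reading comes with each control period).
- bot.capture(name): name is "scene" or "top" or "wrist"; returns (picture, depth): 400x640x3 uint8, red, green, blue; 400x640 float32, mm along the optical axis (not along the pixel's ray), 0 where there is no reading.
- bot.camera_model(name): a dict with "vertical_fov" (degrees; the focal length in pixels is half the picture's height over the tangent of half this angle, whatever the lens; pixels are square), "cx", "cy" (the principal point, pixels), "R" (3x3) and "t" (3): a world point X has camera coordinates R X + t; the wrist camera has in their place "T_tool_cam" (4x4, takes a point from camera to tool coordinates, whose origin is the TCP and whose axes are the flange's). Camera axes: x right, y down, z forward; pixel columns grow to the right and rows downward; lengths in mm; the calibration is good to about 2 mm. A picture is of the moment at which its call begins: read the wrist's pose just before it. camera_model takes no time and is no camera call.
- bot.close_job(): hands the job in; it is judged then, once.
The state is a dict: "time": time; "joint_positions": joint angles; "dq": joint speeds; "tau": joint torques, N m; "tool_pos": TCP position; "tcp_rot": TCP orientation; "contact_force": force on the tool from outside, world axes, zero at the start; "moment": the same for the moment, N m; "grip_width": finger opening in mm; "finger_force": force on a finger pad.
Only numpy, scipy, OpenCV 4.12 (cv2) and the standard library are available. Lean on these libraries where they do the work, as an engineer would, in place of code of your own. Each camera call takes 0.05 s, during which the arm holds its last target. There are 200 camera calls.

## Working session

There is one attempt and no reset: what is moved stays moved. The work goes in short steps, Python scripts to look and compute and a tool call to move; the robot and the scene stay as the last step left them, time stands still between calls to the robot, and variables do not carry over. Pictures are saved under pics/ and viewed, at most 10 in all, crops included, and the job is handed in when it is done.

Besides the shell and the picture viewer there is one more tool, called after "Request:" as name(argument=value, ...), one argument or row to a line, values as JSON. send_rows: Moves the arm, as the interface text tells. Its arguments: {"type":"object","properties":{"rows":{"type":"array","items":{"type":"object","properties":{"x":{"type":"number","minimum":-1,"maximum":1},"y":{"type":"number","minimum":-1,"maximum":1},"z":{"type":"number","minimum":-1,"maximum":1},"ax":{"type":"number","minimum":-1,"maximum":1},"ay":{"type":"number","minimum":-1,"maximum":1},"az":{"type":"number","minimum":-1,"maximum":1},"jaw":{"type":"number"}}}}},"required":["rows"]}

```bash
mkdir -p pics && ls
cat > h.py <<'E'
import numpy as np, cv2
from plant import bot
from scipy.spatial.transform import Rotation as Ro
def snap(n,f):
    im,d=bot.capture(n); cv2.imwrite(f'pics/{f}.png',im[:,:,::-1]); np.save(f'pics/{f}.npy',d); return im,d
def world(n,d,o=None):
    m=bot.camera_model(n); f=200/np.tan(np.radians(m['vertical_fov']/2))
    v,u=np.mgrid[:400,:640]; P=np.stack([(u-m['cx'])/f*d,(v-m['cy'])/f*d,d],-1)
    if 'R' in m: W=(P-np.array(m['t']))@np.array(m['R'])
    else:
        T=np.array(m['T_tool_cam']); R=Ro.from_euler('xyz',o['tcp_rot']).as_matrix()
        W=(P@T[:3,:3].T+T[:3,3])@R.T+np.array(o['tool_pos'])
    W[d<=0]=np.nan
    return W
E
python3 - <<'E'
from h import *
o=bot.get_obs(); print(o)
for n in ('scene','top'):
    im,d=snap(n,n+'0'); print(n,bot.camera_model(n)); np.save(f'pics/{n}W.npy',world(n,d))
E
```

```text
pics
{'time': 0.0, 'joint_positions': array([-1.34199871e+00,  3.42698731e-01,  1.52502704e+00,  2.41824211e-06,
        1.27538002e+00, -1.46003713e-01]), 'dq': array([-0.00242393, -0.00158348, -0.00022209,  0.00036515, -0.00010281,
       -0.00135905]), 'tau': array([ 7.40061532e-04, -4.31245816e+01, -2.44218886e+01,  7.17497477e-02,
        5.57788624e-02, -1.62716506e-04]), 'tool_pos': array([ 192.11532761, -488.1161419 ,  205.15393407]), 'tcp_rot': array([-3.14009595e+00, -2.22427238e-04,  3.74800456e-01]), 'contact_force': array([ 0.01124805, -0.31972196, -1.13316386]), 'moment': array([-0.0295643 , -0.00623942,  0.01678593]), 'finger_force': 0.0, 'grip_width': 91.67837302566024}
scene {'vertical_fov': 50.41167184041153, 'cx': 322.3659221685469, 'cy': 206.02123467783966, 'R': array([[-0.84804055, -0.52948884,  0.02165151],
       [-0.27712914,  0.40828986, -0.86976941],
       [ 0.45169311, -0.7436    , -0.49298315]]), 't': array([618.90362917, 135.84997319, 795.63470985])}
top {'vertical_fov': 53.706870862573545, 'cx': 312.3381928400519, 'cy': 197.76925764432568, 'R': array([[-0.00236447, -0.99971207, -0.02387854],
       [-0.98882784,  0.00589635, -0.14894544],
       [ 0.14904335,  0.02325959, -0.98855706]]), 't': array([247.48260295, 585.1303859 , 838.05692079])}
```

View pics/top0.png

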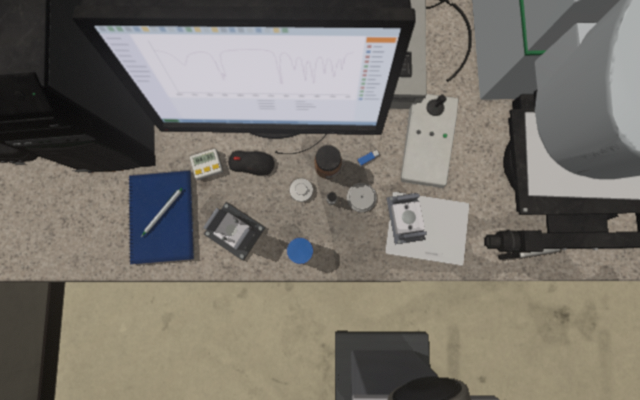

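View pics/scene0.png

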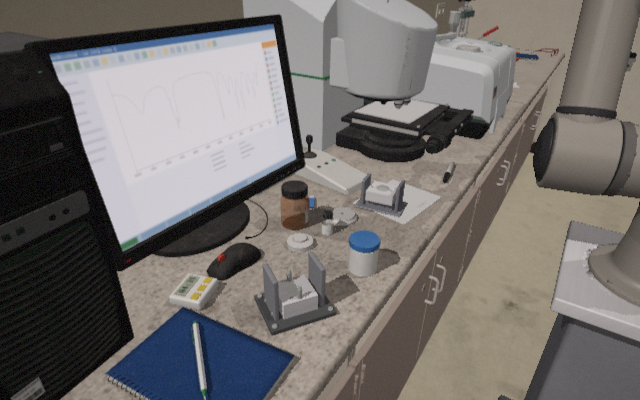

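The top view shows the press at (235,230), cradle with plate at (407,218), weight at (301,190), spare disc (361,197), jar (328,162), vial (332,197) and pot (300,251). The scene view agrees, with the cradle's walls and the press cheeks upright.

Run:
```python
from h import *
W=np.load('pics/topW.npy')
def blob(name,u0,u1,v0,v1,z0,z1):
    w=W[v0:v1,u0:u1].reshape(-1,3); w=w[(w[:,2]>z0)&(w[:,2]<z1)]
    r=cv2.minAreaRect(w[:,:2].astype(np.float32)); print(name,len(w),'mean',w.mean(0).round(1),'rect',np.round(r[0],1),np.round(r[1],1),round(r[2],1))
blob('bench',250,280,190,205,-20,20)
blob('weight',285,318,175,206,12,25)
blob('spare',345,380,180,212,6,18)
blob('vial',320,345,185,208,40,60)
blob('jar',308,350,140,185,85,105)
blob('pot',280,320,230,270,60,80)
blob('cheeks',200,270,200,262,75,95)
blob('pblock',215,255,212,250,34,48)
blob('cwalls',380,435,185,250,62,76)
blob('plate',380,435,185,250,44,58)
print(bot.camera_model('wrist'))
```

```text
bench 448 mean [5.957e+02 3.594e+02 1.000e-01] rect [595.9 359.7] [70.4 34.5] 89.5
weight 295 mean [611.  272.8  15.6] rect [611.2 272.3] [51.5 49.9] 89.7
spare 617 mean [593.7 131.4  11.6] rect [594.6 131.7] [65.4 65.4] 12.5
vial 73 mean [589.5 202.1  49.4] rect [589.5 202.2] [20.  18.7] 89.2
jar 511 mean [667.8 210.2  93.4] rect [668.2 210. ] [51.8 53.1] 89.3
pot 539 mean [469.3 271.9  69.1] rect [468.8 272.4] [53.3 53.9] 0.2
cheeks 244 mean [516.1 426.9  84.5] rect [516.5 427.7] [88.5 51.2] 56.7
pblock 674 mean [517.7 428.2  40. ] rect [514.3 424.2] [80.1 58. ] 57.0
cwalls 194 mean [543.9  30.5  68.6] rect [544.2  30.4] [92.  48.8] 8.0
plate 800 mean [543.1  33.7  49.5] rect [543.2  33.2] [91.  60.4] 8.2
{'vertical_fov': 67.28477862881526, 'cx': 319.98226936119346, 'cy': 192.05287112556303, 'T_tool_cam': array([[ 2.80606913e-04, -9.68719717e-01, -2.48157271e-01,
         6.78352386e+01],
       [ 9.99998887e-01, -9.18323177e-05,  1.48924260e-03,
         7.74919984e-01],
       [-1.46544752e-03, -2.48157412e-01,  9.68718613e-01,
        -1.78872546e+02],
       [ 0.00000000e+00,  0.00000000e+00,  0.00000000e+00,
         1.00000000e+00]])}
```

Request:
send_rows(
  rows=[
    {"x": 0.44,"y": -0.36,"z": -0.1,"az": 0.05,"jaw": 1},
    {"x": 0.88,"y": -0.73,"z": -0.2,"az": 0.1,"jaw": 1},
    {"x": 0.88,"y": -0.73,"z": -0.2,"az": 0.2,"jaw": 1},
    {"x": 0.9,"y": -0.8,"z": -0.2,"az": 0.22,"jaw": 1},
    {"x": 0.95,"y": -0.9,"z": -0.2,"az": 0.22,"jaw": 1},
    {"x": 1,"y": -1,"z": -0.2,"az": 0.22,"jaw": 1},
    {"x": 1,"y": -1,"z": -0.2,"az": 0.22,"jaw": 1},
    {"x": 1,"y": -1,"z": -0.2,"az": 0.22,"jaw": 1},
    {"x": 1,"y": -1,"z": -0.2,"az": 0.22,"jaw": 1},
    {"x": 1,"y": -1,"z": -0.2,"az": 0.22,"jaw": 1},
  ],
)

```text
schema error: expected keys x, y, z, ax, ay, az, jaw
```

```bash
cat >> h.py <<'E'
def go(x,y,z,yaw=None,o=None):
    o=o or bot.get_obs(); r=Ro.from_euler('xyz',o['tcp_rot']); p=np.array(o['tool_pos'])
    d=r.inv().apply(np.array([x,y,z])-p)/200
    s='t=%.2f at %s yaw %.2f: x %.4f y %.4f z %.4f'%(o['time'],p.round(1),np.degrees(o['tcp_rot'][2]),*d)
    if yaw is not None:
        rv=(r.inv()*Ro.from_euler('xyz',[np.pi,0,np.radians(yaw)])).as_rotvec(degrees=True)/60
        s+=' a %s'%rv.round(4)
    print(s)
E
python3 - <<'E'
from h import *
go(420,10,200,8)
go(500,25,170,8)
W=np.load('pics/topW.npy').reshape(-1,3)
for (x0,x1,y0,y1) in [(350,460,-150,-30),(460,520,-150,-30),(420,480,-20,100),(640,700,240,400),(700,760,150,400),(560,700,300,420)]:
    m=(W[:,0]>x0)&(W[:,0]<x1)&(W[:,1]>y0)&(W[:,1]<y1); print(x0,x1,y0,y1,W[m,2].max().round() if m.any() else None)
E
```

```text
t=0.10 at [ 192.1 -488.2  205.2] yaw 21.47: x 1.9722 y -1.9008 z 0.0291 a [-0.0013 -0.      0.2246]
t=0.10 at [ 192.1 -488.2  205.2] yaw 21.47: x 2.3719 y -1.8239 z 0.1790 a [-0.0013 -0.      0.2246]
350 460 -150 -30 7.0
460 520 -150 -30 143.0
420 480 -20 100 7.0
640 700 240 400 62.0
700 760 150 400 220.0
560 700 300 420 39.0
```

Request:
send_rows(
  rows=[
    {"x": 0.44,"y": -0.36,"z": -0.1,"ax": 0,"ay": 0,"az": 0.05,"jaw": 1},
    {"x": 0.88,"y": -0.73,"z": -0.2,"ax": 0,"ay": 0,"az": 0.1,"jaw": 1},
    {"x": 0.88,"y": -0.73,"z": -0.2,"ax": 0,"ay": 0,"az": 0.2,"jaw": 1},
    {"x": 0.9,"y": -0.8,"z": -0.2,"ax": 0,"ay": 0,"az": 0.22,"jaw": 1},
    {"x": 0.95,"y": -0.9,"z": -0.2,"ax": 0,"ay": 0,"az": 0.22,"jaw": 1},
    {"x": 1,"y": -1,"z": -0.2,"ax": 0,"ay": 0,"az": 0.22,"jaw": 1},
    {"x": 1,"y": -1,"z": -0.2,"ax": 0,"ay": 0,"az": 0.22,"jaw": 1},
    {"x": 1,"y": -1,"z": -0.2,"ax": 0,"ay": 0,"az": 0.22,"jaw": 1},
    {"x": 1,"y": -1,"z": -0.2,"ax": 0,"ay": 0,"az": 0.22,"jaw": 1},
    {"x": 1,"y": -1,"z": -0.2,"ax": 0,"ay": 0,"az": 0.22,"jaw": 1},
  ],
)

```text
time: 1.35
tool_pos: [305.0, -229.8, 245.7]
tcp_rot: [-3.141, 0.0, 0.143]
contact_force: [-0.8, -0.3, -0.4]
grip_width: 91.3
finger_force: 0.0
```

Run:
```python
from h import *
go(420,0,215,8)
go(510,25,180,8)
```

```text
t=1.35 at [ 305.  -229.8  245.7] yaw 8.22: x 0.7334 y -1.0548 z 0.1533 a [-0.0002  0.0002  0.0037]
t=1.35 at [ 305.  -229.8  245.7] yaw 8.22: x 1.1967 y -1.1141 z 0.3282 a [-0.0002  0.0002  0.0037]
```

Request:
send_rows(
  rows=[
    {"x": 0.15,"y": -0.3,"z": 0,"ax": 0,"ay": 0,"az": 0,"jaw": 1},
    {"x": 0.3,"y": -0.55,"z": 0,"ax": 0,"ay": 0,"az": 0,"jaw": 1},
    {"x": 0.45,"y": -0.8,"z": 0.05,"ax": 0,"ay": 0,"az": 0,"jaw": 1},
    {"x": 0.6,"y": -1,"z": 0.1,"ax": 0,"ay": 0,"az": 0,"jaw": 1},
    {"x": 0.8,"y": -1,"z": 0.2,"ax": 0,"ay": 0,"az": 0,"jaw": 1},
    {"x": 1,"y": -1,"z": 0.3,"ax": 0,"ay": 0,"az": 0,"jaw": 1},
    {"x": 1,"y": -1,"z": 0.3,"ax": 0,"ay": 0,"az": 0,"jaw": 1},
    {"x": 1,"y": -1,"z": 0.3,"ax": 0,"ay": 0,"az": 0,"jaw": 1},
    {"x": 1,"y": -1,"z": 0.3,"ax": 0,"ay": 0,"az": 0,"jaw": 1},
    {"x": 1,"y": -1,"z": 0.3,"ax": 0,"ay": 0,"az": 0,"jaw": 1},
  ],
)

```text
time: 2.6
tool_pos: [474.0, -2.9, 186.6]
tcp_rot: [3.141, -0.001, 0.144]
contact_force: [-0.7, 0.4, -0.5]
grip_width: 91.9
finger_force: 0.0
```

Run:
```python
from h import *
o=bot.get_obs(); im,d=snap('wrist','w1'); W=world('wrist',d,o); np.save('pics/w1W.npy',W)
go(544,30.5,100,8)
w=W.reshape(-1,3)
def rect(n,z0,z1):
    m=(w[:,2]>z0)&(w[:,2]<z1)&(abs(w[:,0]-544)<80)&(abs(w[:,1]-30)<80); q=w[m]
    r=cv2.minAreaRect(q[:,:2].astype(np.float32)); print(n,len(q),q.mean(0).round(1),np.round(r[0],1),np.round(r[1],1),round(r[2],1))
rect('walls',66,73); rect('plate',47,51.0); rect('dome',51.3,56); rect('bench',-3,3)
```

```text
t=2.65 at [474.1  -2.8 186.6] yaw 8.25: x 0.3694 y -0.1148 z 0.4332 a [ 0.0005 -0.0013  0.0041]
walls 962 [548.9  31.6  68.5] [545.1  31.2] [91.2 48.9] 8.3
plate 3417 [545.1  34.3  49.2] [544.9  34.7] [75.4 60. ] 8.3
dome 323 [548.   34.   52.3] [545.2  35.5] [75.  55.1] 8.0
bench 11965 [547.5  28.8   0.9] [544.  30.] [160. 160.] 90.0
```

View pics/w1.png

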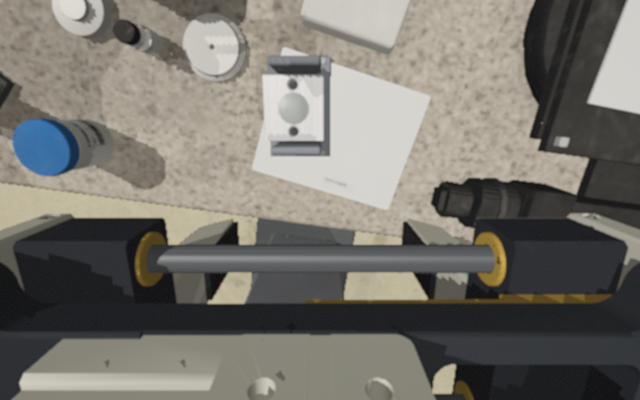

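The wrist view shows the plate in its cradle at (293,105), dome in the middle, holes at (293,82) and (293,131). The depth fit puts the plate centre at (545, 34.6), top at z 49 and yaw 8.3°, matching the top view.

Request:
send_rows(
  rows=[
    {"x": 0.2,"y": -0.07,"z": 0.1,"ax": 0,"ay": 0,"az": 0,"jaw": 1},
    {"x": 0.378,"y": -0.134,"z": 0.2,"ax": 0,"ay": 0,"az": 0,"jaw": 1},
    {"x": 0.378,"y": -0.134,"z": 0.35,"ax": 0,"ay": 0,"az": 0,"jaw": 1},
    {"x": 0.378,"y": -0.134,"z": 0.5,"ax": 0,"ay": 0,"az": 0,"jaw": 1},
    {"x": 0.378,"y": -0.134,"z": 0.65,"ax": 0,"ay": 0,"az": 0,"jaw": 1},
    {"x": 0.378,"y": -0.134,"z": 0.74,"ax": 0,"ay": 0,"az": 0,"jaw": 1},
    {"x": 0.378,"y": -0.134,"z": 0.793,"ax": 0,"ay": 0,"az": 0,"jaw": 1},
    {"x": 0.378,"y": -0.134,"z": 0.793,"ax": 0,"ay": 0,"az": 0,"jaw": 1},
    {"x": 0.378,"y": -0.134,"z": 0.793,"ax": 0,"ay": 0,"az": 0,"jaw": 1},
    {"x": 0.378,"y": -0.134,"z": 0.793,"ax": 0,"ay": 0,"az": 0,"jaw": 1},
  ],
)

```text
time: 3.9
tool_pos: [545.8, 34.8, 28.1]
tcp_rot: [3.141, -0.002, 0.144]
contact_force: [-0.3, -0.5, 0.4]
grip_width: 91.8
finger_force: 0.0
```

Request:
send_rows(
  rows=[
    {"x": 0,"y": 0,"z": 0,"ax": 0,"ay": 0,"az": 0,"jaw": 0.4},
    {"x": 0,"y": 0,"z": 0,"ax": 0,"ay": 0,"az": 0,"jaw": 0},
    {"x": 0,"y": 0,"z": 0,"ax": 0,"ay": 0,"az": 0,"jaw": -1},
    {"x": 0,"y": 0,"z": 0,"ax": 0,"ay": 0,"az": 0,"jaw": -1},
    {"x": 0,"y": 0,"z": 0,"ax": 0,"ay": 0,"az": 0,"jaw": -1},
    {"x": 0,"y": 0,"z": 0,"ax": 0,"ay": 0,"az": 0,"jaw": -1},
    {"x": 0,"y": 0,"z": 0,"ax": 0,"ay": 0,"az": 0,"jaw": -1},
    {"x": 0,"y": 0,"z": 0,"ax": 0,"ay": 0,"az": 0,"jaw": -1},
    {"x": 0,"y": 0,"z": 0,"ax": 0,"ay": 0,"az": 0,"jaw": -1},
    {"x": 0,"y": 0,"z": 0,"ax": 0,"ay": 0,"az": 0,"jaw": -1},
  ],
)

```text
time: 5.15
tool_pos: [546.4, 36.0, 29.5]
tcp_rot: [-3.141, -0.004, 0.144]
contact_force: [-3.7, 5.6, 15.9]
grip_width: 41.6
finger_force: 28.6
```

Grip width of 41.6 mm does not match the 60 mm plate, so I'm looking before going on.

Run:
```python
from h import *
o=bot.get_obs();print(o['tool_pos'],o['tcp_rot'],o['grip_width'],o['contact_force'],o['moment'])
a,_=snap('scene','s2'); b,_=snap('wrist','w2')
c=cv2.resize(a[110:270,300:500],(800,640))[:,:,::-1]
c=cv2.resize(c,(640,512)); cv2.imwrite('pics/s2c.png',c)
```

```text
[546.43045375  35.95753341  29.49362586] [-3.14103864 -0.00372478  0.14442996] 41.60842335361737 [-3.66280765  5.58352794 15.91832534] [0.80662678 0.52928504 0.01343654]
```

View pics/s2c.png

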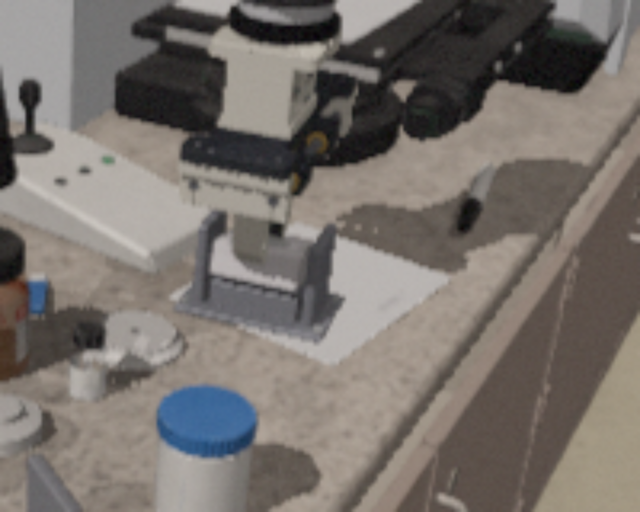

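View pics/w2.png

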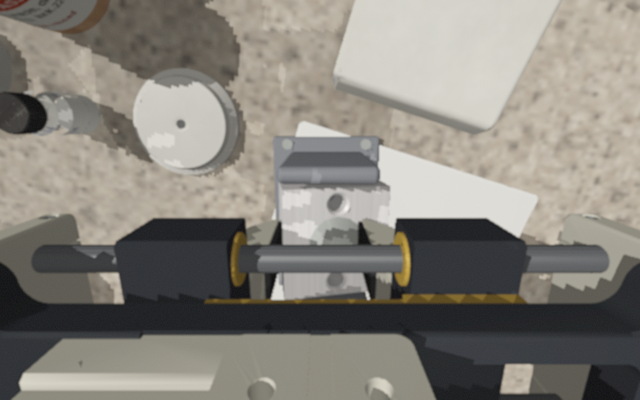

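The scene crop shows the finger (250,240) low at the plate's outer side, and the wrist view shows the plate's hole at (338,203) rather than column 320, so the plate sits off-centre in the jaw. I'll check heights from depth.

Run:
```python
from h import *
o=bot.get_obs(); d=np.load('pics/w2.npy'); W=world('wrist',d,o)
for v in (160,190,200,215,225,262,290):
    print(v,[tuple(W[v,u].round(0).astype(int)) if d[v,u]>0 else 0 for u in range(262,410,9)])
W1=np.load('pics/w1W.npy')
for v in (78,105,135): print(v,[tuple(W1[v,u].round(0).astype(int)) if np.isfinite(W1[v,u,2]) else 0 for u in range(256,340,4)])
```

```text
160 [(np.int64(578), np.int64(81), np.int64(-1)), (np.int64(579), np.int64(74), np.int64(0)), (np.int64(581), np.int64(68), np.int64(6)), (np.int64(588), np.int64(58), np.int64(47)), (np.int64(589), np.int64(53), np.int64(45)), (np.int64(589), np.int64(49), np.int64(46)), (np.int64(590), np.int64(44), np.int64(47)), (np.int64(591), np.int64(39), np.int64(46)), (np.int64(591), np.int64(34), np.int64(46)), (np.int64(592), np.int64(29), np.int64(45)), (np.int64(593), np.int64(24), np.int64(46)), (np.int64(594), np.int64(20), np.int64(46)), (np.int64(590), np.int64(7), np.int64(5)), (np.int64(590), np.int64(0), np.int64(2)), (np.int64(591), np.int64(-6), np.int64(2)), (np.int64(592), np.int64(-12), np.int64(2)), (np.int64(593), np.int64(-18), np.int64(2))]
190 [(np.int64(557), np.int64(79), np.int64(0)), (np.int64(558), np.int64(72), np.int64(1)), (np.int64(572), np.int64(61), np.int64(53)), (np.int64(574), np.int64(55), np.int64(58)), (np.int64(575), np.int64(51), np.int64(57)), (np.int64(575), np.int64(46), np.int64(56)), (np.int64(576), np.int64(42), np.int64(55)), (np.int64(576), np.
[... 6338 characters left out ...]
 np.int64(48), np.int64(48)), (np.int64(516), np.int64(44), np.int64(48)), (np.int64(517), np.int64(40), np.int64(49)), (np.int64(517), np.int64(36), np.int64(49)), (np.int64(517), np.int64(33), np.int64(34)), (np.int64(517), np.int64(29), np.int64(25)), (np.int64(519), np.int64(24), np.int64(49)), (np.int64(519), np.int64(20), np.int64(48)), (np.int64(520), np.int64(15), np.int64(49)), (np.int64(521), np.int64(11), np.int64(48)), (np.int64(521), np.int64(7), np.int64(47)), (np.int64(522), np.int64(3), np.int64(48)), (np.int64(520), np.int64(-2), np.int64(6)), (np.int64(521), np.int64(-7), np.int64(5)), (np.int64(521), np.int64(-12), np.int64(3)), (np.int64(522), np.int64(-16), np.int64(2))]
```

Depth says the plate's +y edge is lifted about 10 mm (tilt about 0.2 rad). I need a closer look at the fingers before releasing.

Run:
```python
from h import *
a=cv2.imread('pics/w2.png')[130:310,240:420]; b=cv2.imread('pics/s2.png')[165:225,345:425]
cv2.imwrite('pics/c3.png',np.hstack([cv2.resize(a,(400,400),interpolation=2),cv2.resize(b,(400,300),interpolation=2)[:,:].copy() if 0 else cv2.copyMakeBorder(cv2.resize(b,(400,300),interpolation=2),0,100,0,0,0)]))
```

```text
(no output)
```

View pics/c3.png

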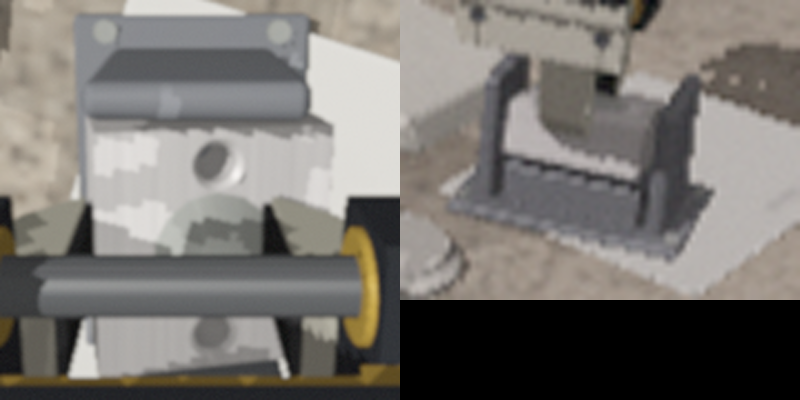

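The right crop shows the near finger over the plate and the left crop the right-hand finger standing on the plate's top. That suggests the true fingertips are higher than the TCP implies. I'll measure the fingertip height in the tool frame from both wrist frames.

Run:
```python
from h import *
m=bot.camera_model('wrist'); f=200/np.tan(np.radians(m['vertical_fov']/2)); T=np.array(m['T_tool_cam'])
v,u=np.mgrid[:400,:640]
for n,cols in (('w1',[(200,245),(400,445)]),('w2',[(250,285),(358,395)])):
    d=np.load(f'pics/{n}.npy'); P=np.stack([(u-m['cx'])/f*d,(v-m['cy'])/f*d,d],-1)@T[:3,:3].T+T[:3,3]
    for c0,c1 in cols:
        for r in range(206,300,6 if n=='w1' else 4):
            row=P[r,c0:c1]; k=(d[r,c0:c1]>0)&(abs(row[:,0])<25)&(row[:,2]<30)&(row[:,2]>-90)
            if k.any(): q=row[k]; print(n,r,'cols',c0+np.where(k)[0][[0,-1]],'tool x %.0f..%.0f y %.0f..%.0f z %.0f..%.0f'%(q[:,0].min(),q[:,0].max(),q[:,1].min(),q[:,1].max(),q[:,2].min(),q[:,2].max()))
```

```text
w1 224 cols [211 237] tool x 9..13 y -57..-45 z -30..-21
w1 230 cols [200 237] tool x 6..13 y -60..-45 z -39..-22
w1 236 cols [200 238] tool x 2..13 y -57..-45 z -46..-20
w1 242 cols [200 238] tool x -1..13 y -54..-45 z -53..-22
w1 278 cols [200 224] tool x -8..4 y -48..-45 z -70..-49
w1 284 cols [200 220] tool x -7..2 y -48..-45 z -70..-56
w1 290 cols [200 217] tool x -8..-1 y -48..-45 z -71..-60
w1 296 cols [200 213] tool x -8..-3 y -48..-45 z -72..-64
w1 224 cols [402 428] tool x 9..13 y 46..58 z -30..-21
w1 230 cols [402 443] tool x 6..13 y 46..62 z -39..-22
w1 236 cols [401 444] tool x 3..13 y 46..60 z -47..-23
w1 242 cols [401 444] tool x -1..13 y 46..57 z -53..-22
w1 278 cols [415 444] tool x -8..7 y 46..49 z -74..-49
w1 284 cols [419 444] tool x -8..4 y 46..49 z -74..-55
w1 290 cols [422 444] tool x -8..3 y 46..49 z -76..-59
w1 296 cols [426 444] tool x -8..-0 y 46..49 z -76..-64
w2 206 cols [250 284] tool x 4..22 y -50..-18 z -30..30
w2 210 cols [250 284] tool x 1..20 y -50..-18 z -30..30
w2 214 cols [250 284] tool x -2..18 y -50..-18 z -29..30
w2 218 cols [250 284] tool x -
[... 1019 characters left out ...]
tool x -8..13 y 22..55 z -27..28
w2 226 cols [358 393] tool x -11..12 y 21..54 z -33..29
w2 230 cols [358 393] tool x 7..13 y 21..37 z -39..-25
w2 234 cols [358 393] tool x 5..13 y 21..36 z -44..-26
w2 238 cols [358 393] tool x 3..13 y 21..35 z -49..-27
w2 242 cols [358 392] tool x 1..13 y 21..33 z -54..-27
w2 274 cols [358 390] tool x -23..15 y 21..25 z -85..-19
w2 278 cols [358 390] tool x -25..15 y 21..25 z -88..-20
w2 282 cols [364 390] tool x -8..14 y 21..24 z -89..-53
w2 286 cols [365 389] tool x -8..12 y 21..24 z -88..-56
w2 290 cols [367 389] tool x -7..11 y 21..24 z -89..-61
w2 294 cols [368 389] tool x -7..9 y 21..24 z -89..-65
w2 298 cols [369 388] tool x -8..7 y 22..24 z -88..-66
```

The wrist depth shows the real fingertips end about 20 mm behind the stated TCP (tool z ≈ −21, both frames). The fingers therefore closed on the plate's top rim. I'll open and lift clear gently, then re-measure.

Request:
send_rows(
  rows=[
    {"x": 0,"y": 0,"z": -0.005,"ax": 0,"ay": 0,"az": 0,"jaw": 0.0},
    {"x": 0,"y": 0,"z": -0.01,"ax": 0,"ay": 0,"az": 0,"jaw": 0.1},
    {"x": 0,"y": 0,"z": -0.02,"ax": 0,"ay": 0,"az": 0,"jaw": 0.2},
    {"x": 0,"y": 0,"z": -0.04,"ax": 0,"ay": 0,"az": 0,"jaw": 0.4},
    {"x": 0,"y": 0,"z": -0.1,"ax": 0,"ay": 0,"az": 0,"jaw": 1},
    {"x": 0,"y": 0,"z": -0.25,"ax": 0,"ay": 0,"az": 0,"jaw": 1},
    {"x": -0.2,"y": 0,"z": -0.4,"ax": 0,"ay": 0,"az": 0,"jaw": 1},
    {"x": -0.3,"y": 0,"z": -0.5,"ax": 0,"ay": 0,"az": 0,"jaw": 1},
    {"x": -0.3,"y": 0,"z": -0.5,"ax": 0,"ay": 0,"az": 0,"jaw": 1},
    {"x": -0.3,"y": 0,"z": -0.5,"ax": 0,"ay": 0,"az": 0,"jaw": 1},
  ],
)

```text
time: 6.5
tool_pos: [486.5, 26.2, 127.1]
tcp_rot: [3.141, -0.001, 0.144]
contact_force: [-0.1, 0.0, 0.5]
grip_width: 91.8
finger_force: 0.0
```

```bash
cat >> h.py <<'E'
def rect(W,n,z0,z1,c,r=60):
    w=W.reshape(-1,3); w=w[np.isfinite(w[:,2])]
    q=w[(w[:,2]>z0)&(w[:,2]<z1)&(np.hypot(w[:,0]-c[0],w[:,1]-c[1])<r)]
    if len(q)<5: print(n,'none'); return
    R=cv2.minAreaRect(q[:,:2].astype(np.float32)); print(n,len(q),q.mean(0).round(1),np.round(R[0],1),np.round(R[1],1),round(R[2],1)); return q
def look(f):
    o=bot.get_obs(); im,d=snap('wrist',f); W=world('wrist',d,o); np.save(f'pics/{f}W.npy',W); return o,im,d,W
E
python3 - <<'E'
from h import *
o,im,d,W=look('w3'); print(o['tool_pos'].round(1),o['tcp_rot'].round(4))
q=rect(W,'walls',66,73,(545,31),70); q=rect(W,'plate',46.5,50.5,(545,33),46)
A=np.c_[q[:,:2]-q[:,:2].mean(0),np.ones(len(q))]; print('plane',np.linalg.lstsq(A,q[:,2],rcond=None)[0].round(4))
# holes: look at depth deeper than plate within
for s in (1,-1):
    h=W.reshape(-1,3); rect(W,'hole',15,43,(545+23*.99*s,33+3.3*s),12)
c=cv2.resize(im[30:230,180:440],(780,600),interpolation=2)[:,:,::-1]; cv2.imwrite('pics/w3c.png',c)
E
```

```text
[486.5  26.2 127.1] [ 3.1414e+00 -8.0000e-04  1.4430e-01]
walls 1462 [550.9  32.1  68.5] [545.5  31.7] [91.4 49.3] 8.3
plate 4714 [546.2  29.4  49. ] [546.   29.3] [75.2 60.2] 8.3
plane [ 1.30000e-03 -5.00000e-04  4.90471e+01]
hole 114 [569.   32.3  26.8] [568.6  32.3] [9.4 9.1] 43.0
hole 93 [520.6  25.4  28.1] [521.2  25.5] [7.7 8.4] 55.7
```

View pics/w3c.png

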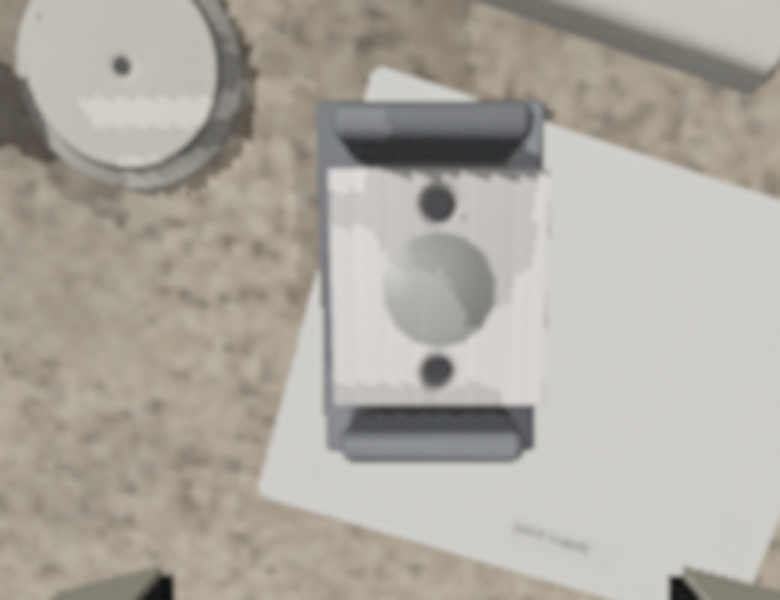

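The plate is back flat on its rest (plane slope ≈ 0), centre (545.2, 29.1), holes in the crop at (436,203) and (436,371). Now a second grasp, 20 mm deeper.

Request:
send_rows(
  rows=[
    {"x": 0.2926,"y": 0.028,"z": 0.0,"ax": 0,"ay": 0,"az": 0,"jaw": 1},
    {"x": 0.2926,"y": 0.028,"z": 0.15,"ax": 0,"ay": 0,"az": 0,"jaw": 1},
    {"x": 0.2926,"y": 0.028,"z": 0.3,"ax": 0,"ay": 0,"az": 0,"jaw": 1},
    {"x": 0.2926,"y": 0.028,"z": 0.45,"ax": 0,"ay": 0,"az": 0,"jaw": 1},
    {"x": 0.2926,"y": 0.028,"z": 0.55,"ax": 0,"ay": 0,"az": 0,"jaw": 1},
    {"x": 0.2926,"y": 0.028,"z": 0.595,"ax": 0,"ay": 0,"az": 0,"jaw": 1},
    {"x": 0.2926,"y": 0.028,"z": 0.595,"ax": 0,"ay": 0,"az": 0,"jaw": 1},
    {"x": 0.2926,"y": 0.028,"z": 0.595,"ax": 0,"ay": 0,"az": 0,"jaw": 0.5},
    {"x": 0.2926,"y": 0.028,"z": 0.595,"ax": 0,"ay": 0,"az": 0,"jaw": 0.2},
    {"x": 0.2926,"y": 0.028,"z": 0.595,"ax": 0,"ay": 0,"az": 0,"jaw": 0.2},
  ],
)

```text
time: 7.8
tool_pos: [544.9, 29.1, 8.8]
tcp_rot: [3.141, -0.001, 0.144]
contact_force: [-0.3, -0.1, 1.0]
grip_width: 66.7
finger_force: 0.0
```

Request:
send_rows(
  rows=[
    {"x": 0,"y": 0,"z": 0,"ax": 0,"ay": 0,"az": 0,"jaw": 0.2},
    {"x": 0,"y": 0,"z": 0,"ax": 0,"ay": 0,"az": 0,"jaw": 0.2},
    {"x": 0,"y": 0,"z": -0.01,"ax": 0,"ay": 0,"az": 0,"jaw": 0.2},
    {"x": 0,"y": 0,"z": -0.02,"ax": 0,"ay": 0,"az": 0,"jaw": 0.2},
    {"x": 0,"y": 0,"z": -0.03,"ax": 0,"ay": 0,"az": 0,"jaw": 0.2},
    {"x": 0,"y": 0,"z": -0.03,"ax": 0,"ay": 0,"az": 0,"jaw": 0.2},
    {"x": 0,"y": 0,"z": -0.03,"ax": 0,"ay": 0,"az": 0,"jaw": 0.2},
    {"x": 0,"y": 0,"z": -0.03,"ax": 0,"ay": 0,"az": 0,"jaw": 0.2},
    {"x": 0,"y": 0,"z": -0.03,"ax": 0,"ay": 0,"az": 0,"jaw": 0.2},
    {"x": 0,"y": 0,"z": -0.03,"ax": 0,"ay": 0,"az": 0,"jaw": 0.2},
  ],
)

```text
time: 9.05
tool_pos: [544.6, 29.1, 14.2]
tcp_rot: [3.141, 0.0, 0.144]
contact_force: [0.3, -0.6, -1.1]
grip_width: 59.6
finger_force: 30.0
```

Request:
send_rows(
  rows=[
    {"x": 0,"y": 0,"z": -0.1,"ax": 0,"ay": 0,"az": 0,"jaw": 0.2},
    {"x": 0,"y": 0,"z": -0.2,"ax": 0,"ay": 0,"az": 0,"jaw": 0.2},
    {"x": 0,"y": 0,"z": -0.3,"ax": 0,"ay": 0,"az": 0,"jaw": 0.2},
    {"x": -0.04,"y": -0.15,"z": -0.35,"ax": 0,"ay": 0,"az": 0.1,"jaw": 0.2},
    {"x": -0.08,"y": -0.35,"z": -0.35,"ax": 0,"ay": 0,"az": 0.25,"jaw": 0.2},
    {"x": -0.13,"y": -0.55,"z": -0.35,"ax": 0,"ay": 0,"az": 0.4,"jaw": 0.2},
    {"x": -0.172,"y": -0.712,"z": -0.35,"ax": 0,"ay": 0,"az": 0.55,"jaw": 0.2},
    {"x": -0.172,"y": -0.712,"z": -0.35,"ax": 0,"ay": 0,"az": 0.693,"jaw": 0.2},
    {"x": -0.172,"y": -0.712,"z": -0.35,"ax": 0,"ay": 0,"az": 0.693,"jaw": 0.2},
    {"x": -0.172,"y": -0.712,"z": -0.35,"ax": 0,"ay": 0,"az": 0.693,"jaw": 0.2},
  ],
)

```text
time: 10.3
tool_pos: [490.2, 164.8, 84.2]
tcp_rot: [3.142, -0.0, -0.579]
contact_force: [-0.1, -0.8, -2.1]
grip_width: 60.2
finger_force: 30.0
```

Run:
```python
from h import *
o,im,d,W=look('w4'); t=o['tool_pos']; print(t.round(1),np.degrees(o['tcp_rot']).round(2),o['grip_width'],o['contact_force'].round(1))
zt=t[2]+20-3+24
q=rect(W,'plate',zt-6,zt+1.5,t[:2],42)
A=np.c_[q[:,:2]-q[:,:2].mean(0),np.ones(len(q))]; print('plane',np.linalg.lstsq(A,q[:,2],rcond=None)[0].round(4),'expect',zt)
rect(W,'bench',-5,5,(500,200),80)
```

```text
[490.2 164.8  84.2] [ 1.800e+02 -1.000e-02 -3.317e+01] 60.1869512527751 [-0.1 -0.8 -2.1]
plate 9460 [497.3 160.8 124.4] [492.3 163.4] [80.1 61. ] 56.7
plane [-2.200000e-03  1.700000e-03  1.244239e+02] expect 125.19597637580905
bench 11323 [536.4 189.9   0. ] [532.9 190.8] [158.8  91.3] 75.2
```

The plate is held level (slopes < 0.003), its top 40 mm above the TCP. Lowering it to the bench.

Request:
send_rows(
  rows=[
    {"x": 0,"y": 0,"z": 0.12,"ax": 0,"ay": 0,"az": 0,"jaw": 0.2},
    {"x": 0,"y": 0,"z": 0.25,"ax": 0,"ay": 0,"az": 0,"jaw": 0.2},
    {"x": 0,"y": 0,"z": 0.37,"ax": 0,"ay": 0,"az": 0,"jaw": 0.2},
    {"x": 0,"y": 0,"z": 0.44,"ax": 0,"ay": 0,"az": 0,"jaw": 0.2},
    {"x": 0,"y": 0,"z": 0.475,"ax": 0,"ay": 0,"az": 0,"jaw": 0.2},
    {"x": 0,"y": 0,"z": 0.49,"ax": 0,"ay": 0,"az": 0,"jaw": 0.2},
    {"x": 0,"y": 0,"z": 0.5,"ax": 0,"ay": 0,"az": 0,"jaw": 0.2},
    {"x": 0,"y": 0,"z": 0.5,"ax": 0,"ay": 0,"az": 0,"jaw": 0.2},
    {"x": 0,"y": 0,"z": 0.5,"ax": 0,"ay": 0,"az": 0,"jaw": 0.2},
    {"x": 0,"y": 0,"z": 0.5,"ax": 0,"ay": 0,"az": 0,"jaw": 0.2},
  ],
)

```text
time: 11.6
tool_pos: [490.2, 165.1, -15.6]
tcp_rot: [-3.141, -0.0, -0.581]
contact_force: [-0.0, -0.3, -2.1]
grip_width: 59.9
finger_force: 30.0
```

Request:
send_rows(
  rows=[
    {"x": 0,"y": 0,"z": 0.005,"ax": 0,"ay": 0,"az": 0,"jaw": 0.2},
    {"x": 0,"y": 0,"z": 0.006,"ax": 0,"ay": 0,"az": 0,"jaw": 0.35},
    {"x": 0,"y": 0,"z": 0.006,"ax": 0,"ay": 0,"az": 0,"jaw": 0.6},
    {"x": 0,"y": 0,"z": 0.0,"ax": 0,"ay": 0,"az": 0,"jaw": 0.8},
    {"x": 0,"y": 0,"z": -0.2,"ax": 0,"ay": 0,"az": 0,"jaw": 0.9},
    {"x": 0,"y": 0,"z": -0.4,"ax": 0,"ay": 0,"az": -0.17,"jaw": 1},
    {"x": 0,"y": 0,"z": -0.55,"ax": 0,"ay": 0,"az": -0.35,"jaw": 1},
    {"x": 0,"y": 0,"z": -0.6,"ax": 0,"ay": 0,"az": -0.52,"jaw": 1},
    {"x": 0,"y": 0,"z": -0.6,"ax": 0,"ay": 0,"az": -0.69,"jaw": 1},
    {"x": 0,"y": 0,"z": -0.6,"ax": 0,"ay": 0,"az": -0.85,"jaw": 1},
  ],
)

```text
time: 12.85
tool_pos: [490.1, 165.1, 104.5]
tcp_rot: [3.141, -0.001, 0.315]
contact_force: [0.2, 0.7, 0.0]
grip_width: 91.9
finger_force: 0.0
```

Request:
send_rows(
  rows=[
    {"x": -0.1,"y": 0,"z": 0,"ax": 0,"ay": 0,"az": -0.17,"jaw": 1},
    {"x": -0.15,"y": 0.1,"z": 0,"ax": 0,"ay": 0,"az": -0.34,"jaw": 1},
    {"x": -0.15,"y": 0.2,"z": 0,"ax": 0,"ay": 0,"az": -0.51,"jaw": 1},
    {"x": -0.15,"y": 0.2,"z": 0,"ax": 0,"ay": 0,"az": -0.65,"jaw": 1},
    {"x": -0.15,"y": 0.2,"z": 0,"ax": 0,"ay": 0,"az": -0.65,"jaw": 1},
    {"x": -0.15,"y": 0.2,"z": 0,"ax": 0,"ay": 0,"az": -0.65,"jaw": 1},
    {"x": -0.15,"y": 0.2,"z": 0,"ax": 0,"ay": 0,"az": -0.65,"jaw": 1},
    {"x": -0.15,"y": 0.2,"z": 0,"ax": 0,"ay": 0,"az": -0.65,"jaw": 1},
    {"x": -0.15,"y": 0.2,"z": 0,"ax": 0,"ay": 0,"az": -0.65,"jaw": 1},
    {"x": -0.15,"y": 0.2,"z": 0,"ax": 0,"ay": 0,"az": -0.65,"jaw": 1},
  ],
)

```text
time: 14.1
tool_pos: [473.6, 117.9, 104.2]
tcp_rot: [3.142, 0.0, 0.989]
contact_force: [0.2, -0.1, -0.1]
grip_width: 91.8
finger_force: 0.0
```

Run:
```python
from h import *
o,im,d,W=look('w5'); t=o['tool_pos']; print(t.round(1),np.degrees(o['tcp_rot']).round(2),o['time'])
q=rect(W,'plate',20,26,(490,165),60); rect(W,'dome',25.7,30,(490,165),25)
for s in (1,-1): rect(W,'hole',-5,17,(490+23*.836*s,165-23*.549*s),10)
go(490,165,-15,56.8)
```

```text
[473.6 117.9 104.2] [1.800e+02 1.000e-02 5.669e+01] 14.1
plate 4661 [491.4 165.8  24.1] [490.7 164.9] [59.1 64.1] 56.7
dome 591 [490.7 164.8  26.6] [486.4 163.3] [40.2 39.9] 65.9
hole 96 [509.8 150.9   1.8] [509.8 151.2] [8.1 9.2] 57.4
hole 89 [469.2 177.6   3.3] [469.9 177.9] [9.  6.8] 59.7
t=14.15 at [473.6 117.9 104.2] yaw 56.69: x 0.2418 y -0.0610 z 0.5960 a [ 0.0001 -0.     -0.0019]
```

Request:
send_rows(
  rows=[
    {"x": 0.243,"y": -0.0585,"z": 0.0,"ax": 0,"ay": 0,"az": 0,"jaw": 0.8},
    {"x": 0.243,"y": -0.0585,"z": 0.15,"ax": 0,"ay": 0,"az": 0,"jaw": 0.75},
    {"x": 0.243,"y": -0.0585,"z": 0.3,"ax": 0,"ay": 0,"az": 0,"jaw": 0.75},
    {"x": 0.243,"y": -0.0585,"z": 0.45,"ax": 0,"ay": 0,"az": 0,"jaw": 0.75},
    {"x": 0.243,"y": -0.0585,"z": 0.56,"ax": 0,"ay": 0,"az": 0,"jaw": 0.75},
    {"x": 0.243,"y": -0.0585,"z": 0.6035,"ax": 0,"ay": 0,"az": 0,"jaw": 0.75},
    {"x": 0.243,"y": -0.0585,"z": 0.6035,"ax": 0,"ay": 0,"az": 0,"jaw": 0.75},
    {"x": 0.243,"y": -0.0585,"z": 0.6035,"ax": 0,"ay": 0,"az": 0,"jaw": 0.5},
    {"x": 0.243,"y": -0.0585,"z": 0.6035,"ax": 0,"ay": 0,"az": 0,"jaw": 0.3},
    {"x": 0.243,"y": -0.0585,"z": 0.6035,"ax": 0,"ay": 0,"az": 0,"jaw": 0.3},
  ],
)

```text
time: 15.4
tool_pos: [490.9, 165.0, -15.7]
tcp_rot: [3.141, -0.001, 0.989]
contact_force: [-1.2, 0.3, 5.6]
grip_width: 63.8
finger_force: 30.0
```

Request:
send_rows(
  rows=[
    {"x": 0,"y": 0,"z": 0,"ax": 0,"ay": 0,"az": 0,"jaw": 0.3},
    {"x": 0,"y": 0,"z": 0,"ax": 0,"ay": 0,"az": 0,"jaw": 0.2},
    {"x": 0,"y": 0,"z": 0,"ax": 0,"ay": 0,"az": 0,"jaw": 0.2},
    {"x": 0,"y": 0,"z": 0,"ax": 0,"ay": 0,"az": 0,"jaw": 0.2},
    {"x": 0,"y": 0,"z": -0.02,"ax": 0,"ay": 0,"az": 0,"jaw": 0.2},
    {"x": 0,"y": 0,"z": -0.15,"ax": 0,"ay": 0,"az": 0,"jaw": 0.2},
    {"x": 0,"y": 0,"z": -0.4,"ax": 0,"ay": 0,"az": 0,"jaw": 0.2},
    {"x": 0,"y": 0,"z": -0.65,"ax": 0,"ay": 0,"az": 0,"jaw": 0.2},
    {"x": 0,"y": 0,"z": -0.7,"ax": 0,"ay": 0,"az": 0,"jaw": 0.2},
    {"x": 0,"y": 0,"z": -0.7,"ax": 0,"ay": 0,"az": 0,"jaw": 0.2},
  ],
)

```text
time: 16.65
tool_pos: [490.2, 164.8, 123.2]
tcp_rot: [3.142, 0.0, 0.99]
contact_force: [0.6, 0.0, -3.0]
grip_width: 63.9
finger_force: 30.0
```

Run:
```python
from h import *
o=bot.get_obs(); print(o['tool_pos'].round(1),o['grip_width'],o['finger_force'],o['contact_force'].round(1))
go(516.3,427.5,123,56.7)
c=np.radians(56.7); ux=np.array([np.cos(c),np.sin(c)]);p=np.array([516.3,427.5])-70*ux; go(p[0],p[1],123,56.7)
```

```text
[490.2 164.8 123.2] 63.88455936783535 29.999300837516785 [ 0.6  0.  -3. ]
t=16.65 at [490.2 164.8 123.2] yaw 56.70: x 1.1695 y -0.6122 z 0.0006 a [ 0.      0.0002 -0.0001]
t=16.65 at [490.2 164.8 123.2] yaw 56.70: x 0.8195 y -0.6121 z 0.0007 a [ 0.      0.0002 -0.0001]
```

Request:
send_rows(
  rows=[
    {"x": 0.2,"y": -0.15,"z": 0,"ax": 0,"ay": 0,"az": 0,"jaw": 0.2},
    {"x": 0.4,"y": -0.3,"z": 0,"ax": 0,"ay": 0,"az": 0,"jaw": 0.2},
    {"x": 0.6,"y": -0.45,"z": 0,"ax": 0,"ay": 0,"az": 0,"jaw": 0.2},
    {"x": 0.75,"y": -0.56,"z": 0,"ax": 0,"ay": 0,"az": 0,"jaw": 0.2},
    {"x": 0.82,"y": -0.612,"z": 0,"ax": 0,"ay": 0,"az": 0,"jaw": 0.2},
    {"x": 0.82,"y": -0.612,"z": 0,"ax": 0,"ay": 0,"az": 0,"jaw": 0.2},
    {"x": 0.82,"y": -0.612,"z": 0,"ax": 0,"ay": 0,"az": 0,"jaw": 0.2},
    {"x": 0.82,"y": -0.612,"z": 0,"ax": 0,"ay": 0,"az": 0,"jaw": 0.2},
    {"x": 0.82,"y": -0.612,"z": 0,"ax": 0,"ay": 0,"az": 0,"jaw": 0.2},
    {"x": 0.82,"y": -0.612,"z": 0,"ax": 0,"ay": 0,"az": 0,"jaw": 0.2},
  ],
)

```text
time: 17.9
tool_pos: [478.5, 368.8, 123.7]
tcp_rot: [3.141, -0.0, 0.989]
contact_force: [0.0, -0.8, -1.8]
grip_width: 63.7
finger_force: 30.0
```

Run:
```python
from h import *
o,im,d,W=look('w6'); t=o['tool_pos']; print(t.round(1),np.degrees(o['tcp_rot']).round(2),o['time'])
c=(516.3,427.5); a=np.radians(-33.3); ux=np.array([np.cos(a),np.sin(a)]); uy=np.array([-ux[1],ux[0]])
rect(W,'cheeks',82,90,c,70); rect(W,'block',37,43,c,43); rect(W,'foot',7,13,c,90)
for s in (1,-1):
    p=np.array(c)+23*s*ux; rect(W,'pin',58,66,p,9)
zt=t[2]+17+24
q=rect(W,'plate',zt-4,zt+1.5,t[:2],46); A=np.c_[q[:,:2]-q[:,:2].mean(0),np.ones(len(q))]; print('plane',np.linalg.lstsq(A,q[:,2],rcond=None)[0].round(4),'exp',zt)
rect(W,'dome',zt+1.5,zt+5,t[:2],30)
b=im[:,:,::-1][20:320,120:520]; cv2.imwrite('pics/w6c.png',cv2.resize(b,(800,600),interpolation=2))
```

```text
[478.5 368.8 123.7] [ 1.7999e+02 -1.0000e-02  5.6660e+01] 17.9
cheeks 1989 [520.6 433.8  85.6] [517.3 428.7] [87.8 51.8] 56.7
block 4944 [518.1 429.7  40.1] [517.6 429. ] [70.6 58.1] 57.0
foot 3880 [519.2 430.4  10.1] [517.5 429. ] [112.   92.1] 57.0
pin 62 [536.6 416.5  61. ] [536.6 416.5] [6.8 5.5] 57.9
pin 65 [498.6 441.2  60.7] [498.3 441.3] [6.  6.3] 57.1
plate 10088 [482.6 372.9 163.5] [479.2 370. ] [58.  89.1] 57.0
plane [ 1.000000e-04 -2.000000e-03  1.634607e+02] exp 164.65070907763038
dome 63 [483.1 373.6 166.5] [478.4 369.3] [20.6 15.8] 38.2
```

View pics/w6c.png

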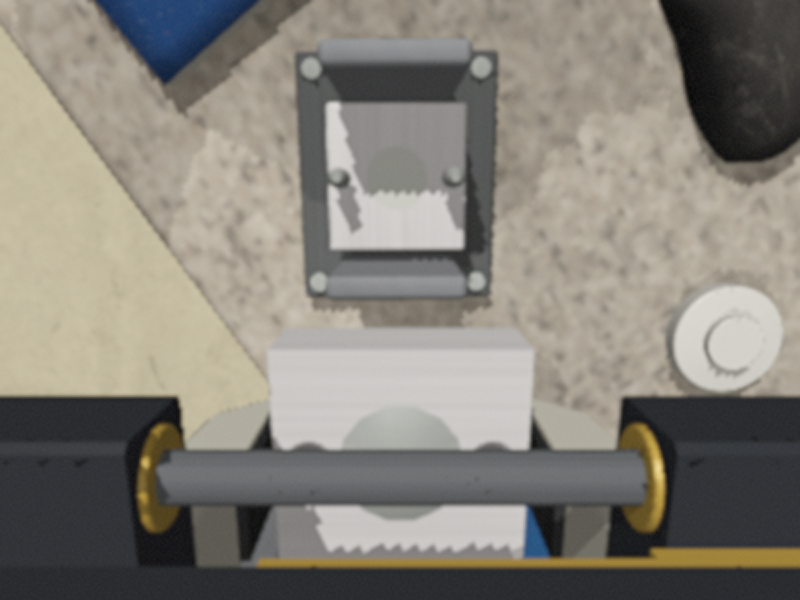

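The crop shows the press with pins at (340,178) and (453,176) and the plate in the hand, its front edge at row 348. Fits put the press centre at (517.5, 429.0) with tool yaw 57.0°. Finger symmetry suggests about +1 mm camera bias along tool y, which I'll allow for. Moving above the pins.

Request:
send_rows(
  rows=[
    {"x": 0.15,"y": 0,"z": 0,"ax": 0,"ay": 0,"az": 0,"jaw": 0.2},
    {"x": 0.3,"y": -0.0074,"z": 0,"ax": 0,"ay": 0,"az": -0.0057,"jaw": 0.2},
    {"x": 0.36,"y": -0.0074,"z": 0,"ax": 0,"ay": 0,"az": -0.0057,"jaw": 0.2},
    {"x": 0.36,"y": -0.0074,"z": 0.05,"ax": 0,"ay": 0,"az": -0.0057,"jaw": 0.2},
    {"x": 0.36,"y": -0.0074,"z": 0.12,"ax": 0,"ay": 0,"az": -0.0057,"jaw": 0.2},
    {"x": 0.36,"y": -0.0074,"z": 0.19,"ax": 0,"ay": 0,"az": -0.0057,"jaw": 0.2},
    {"x": 0.36,"y": -0.0074,"z": 0.22,"ax": 0,"ay": 0,"az": -0.0057,"jaw": 0.2},
    {"x": 0.36,"y": -0.0074,"z": 0.22,"ax": 0,"ay": 0,"az": -0.0057,"jaw": 0.2},
    {"x": 0.36,"y": -0.0074,"z": 0.22,"ax": 0,"ay": 0,"az": -0.0057,"jaw": 0.2},
    {"x": 0.36,"y": -0.0074,"z": 0.22,"ax": 0,"ay": 0,"az": -0.0057,"jaw": 0.2},
  ],
)

```text
time: 19.2
tool_pos: [516.9, 430.3, 80.1]
tcp_rot: [3.141, -0.001, 0.995]
contact_force: [0.3, -0.5, -2.7]
grip_width: 63.7
finger_force: 30.0
```

Run:
```python
from h import *
o=bot.get_obs(); print(o['contact_force'].round(2),o['moment'].round(2)); go(516.8,429.7,42,57)
# cross-check plate/press through the top & scene cameras: held plate
W=world('top',snap('top','t7')[1]); t=o['tool_pos']
rect(W,'cheeks top',80,90,(517,429),60)
```

```text
[ 0.35 -0.48 -2.75] [-0.01 -0.02 -0.02]
t=19.20 at [516.9 430.3  80.1] yaw 57.03: x -0.0030 y 0.0013 z 0.1905 a [ 0.0005 -0.0009  0.0006]
cheeks top 87 [499.1 391.3  85.2] [497.4 393.3] [ 9.7 44.9] 56.7
```

Request:
send_rows(
  rows=[
    {"x": -0.003,"y": 0.001,"z": 0.04,"ax": 0,"ay": 0,"az": 0,"jaw": 0.2},
    {"x": -0.003,"y": 0.001,"z": 0.08,"ax": 0,"ay": 0,"az": 0,"jaw": 0.2},
    {"x": -0.003,"y": 0.001,"z": 0.12,"ax": 0,"ay": 0,"az": 0,"jaw": 0.2},
    {"x": -0.003,"y": 0.001,"z": 0.14,"ax": 0,"ay": 0,"az": 0,"jaw": 0.2},
    {"x": -0.003,"y": 0.001,"z": 0.155,"ax": 0,"ay": 0,"az": 0,"jaw": 0.2},
    {"x": -0.003,"y": 0.001,"z": 0.165,"ax": 0,"ay": 0,"az": 0,"jaw": 0.2},
    {"x": -0.003,"y": 0.001,"z": 0.175,"ax": 0,"ay": 0,"az": 0,"jaw": 0.2},
    {"x": -0.003,"y": 0.001,"z": 0.18,"ax": 0,"ay": 0,"az": 0,"jaw": 0.2},
    {"x": -0.003,"y": 0.001,"z": 0.18,"ax": 0,"ay": 0,"az": 0,"jaw": 0.2},
    {"x": -0.003,"y": 0.001,"z": 0.18,"ax": 0,"ay": 0,"az": 0,"jaw": 0.2},
  ],
)

```text
time: 20.5
tool_pos: [516.5, 429.6, 43.6]
tcp_rot: [3.141, -0.0, 0.995]
contact_force: [-1.7, -0.6, -2.1]
grip_width: 63.7
finger_force: 30.0
```

Request:
send_rows(
  rows=[
    {"x": 0,"y": 0,"z": 0.005,"ax": 0,"ay": 0,"az": 0,"jaw": 0.2},
    {"x": 0,"y": 0,"z": 0.01,"ax": 0,"ay": 0,"az": 0,"jaw": 0.2},
    {"x": 0,"y": 0,"z": 0.015,"ax": 0,"ay": 0,"az": 0,"jaw": 0.2},
    {"x": 0,"y": 0,"z": 0.02,"ax": 0,"ay": 0,"az": 0,"jaw": 0.2},
    {"x": 0,"y": 0,"z": 0.025,"ax": 0,"ay": 0,"az": 0,"jaw": 0.2},
    {"x": 0,"y": 0,"z": 0.03,"ax": 0,"ay": 0,"az": 0,"jaw": 0.2},
    {"x": 0,"y": 0,"z": 0.035,"ax": 0,"ay": 0,"az": 0,"jaw": 0.2},
    {"x": 0,"y": 0,"z": 0.038,"ax": 0,"ay": 0,"az": 0,"jaw": 0.2},
    {"x": 0,"y": 0,"z": 0.038,"ax": 0,"ay": 0,"az": 0,"jaw": 0.2},
    {"x": 0,"y": 0,"z": 0.038,"ax": 0,"ay": 0,"az": 0,"jaw": 0.2},
  ],
)

```text
time: 21.75
tool_pos: [516.4, 429.5, 35.9]
tcp_rot: [3.142, 0.0, 0.995]
contact_force: [0.2, -0.2, -1.7]
grip_width: 63.8
finger_force: 30.0
```

Request:
send_rows(
  rows=[
    {"x": 0,"y": 0,"z": 0.008,"ax": 0,"ay": 0,"az": 0,"jaw": 0.2},
    {"x": 0,"y": 0,"z": 0.016,"ax": 0,"ay": 0,"az": 0,"jaw": 0.2},
    {"x": 0,"y": 0,"z": 0.024,"ax": 0,"ay": 0,"az": 0,"jaw": 0.2},
    {"x": 0,"y": 0,"z": 0.032,"ax": 0,"ay": 0,"az": 0,"jaw": 0.2},
    {"x": 0,"y": 0,"z": 0.038,"ax": 0,"ay": 0,"az": 0,"jaw": 0.2},
    {"x": 0,"y": 0,"z": 0.044,"ax": 0,"ay": 0,"az": 0,"jaw": 0.2},
    {"x": 0,"y": 0,"z": 0.05,"ax": 0,"ay": 0,"az": 0,"jaw": 0.2},
    {"x": 0,"y": 0,"z": 0.055,"ax": 0,"ay": 0,"az": 0,"jaw": 0.2},
    {"x": 0,"y": 0,"z": 0.055,"ax": 0,"ay": 0,"az": 0,"jaw": 0.2},
    {"x": 0,"y": 0,"z": 0.055,"ax": 0,"ay": 0,"az": 0,"jaw": 0.2},
  ],
)

```text
time: 23.0
tool_pos: [516.4, 429.6, 24.9]
tcp_rot: [3.142, -0.0, 0.995]
contact_force: [-0.2, -0.0, -2.6]
grip_width: 63.4
finger_force: 30.0
```

Request:
send_rows(
  rows=[
    {"x": 0,"y": 0,"z": 0.002,"ax": 0,"ay": 0,"az": 0,"jaw": 0.2},
    {"x": 0,"y": 0,"z": 0.004,"ax": 0,"ay": 0,"az": 0,"jaw": 0.2},
    {"x": 0,"y": 0,"z": 0.006,"ax": 0,"ay": 0,"az": 0,"jaw": 0.2},
    {"x": 0,"y": 0,"z": 0.008,"ax": 0,"ay": 0,"az": 0,"jaw": 0.2},
    {"x": 0,"y": 0,"z": 0.008,"ax": 0,"ay": 0,"az": 0,"jaw": 0.2},
    {"x": 0,"y": 0,"z": 0.008,"ax": 0,"ay": 0,"az": 0,"jaw": 0.2},
    {"x": 0,"y": 0,"z": 0.008,"ax": 0,"ay": 0,"az": 0,"jaw": 0.2},
    {"x": 0,"y": 0,"z": 0.008,"ax": 0,"ay": 0,"az": 0,"jaw": 0.2},
    {"x": 0,"y": 0,"z": 0.008,"ax": 0,"ay": 0,"az": 0,"jaw": 0.2},
    {"x": 0,"y": 0,"z": 0.008,"ax": 0,"ay": 0,"az": 0,"jaw": 0.2},
  ],
)

```text
time: 24.25
tool_pos: [516.5, 429.6, 24.3]
tcp_rot: [3.141, -0.0, 0.996]
contact_force: [-2.0, -1.5, 4.6]
grip_width: 63.7
finger_force: 30.0
```

Seated with a light 7 N contact. Releasing and backing off to check.

Request:
send_rows(
  rows=[
    {"x": 0,"y": 0,"z": 0,"ax": 0,"ay": 0,"az": 0,"jaw": 0.4},
    {"x": 0,"y": 0,"z": 0,"ax": 0,"ay": 0,"az": 0,"jaw": 0.6},
    {"x": 0,"y": 0,"z": 0,"ax": 0,"ay": 0,"az": 0,"jaw": 0.7},
    {"x": 0,"y": 0,"z": -0.1,"ax": 0,"ay": 0,"az": 0,"jaw": 0.7},
    {"x": 0,"y": 0,"z": -0.25,"ax": 0,"ay": 0,"az": 0,"jaw": 0.7},
    {"x": -0.1,"y": 0,"z": -0.4,"ax": 0,"ay": 0,"az": 0,"jaw": 0.7},
    {"x": -0.25,"y": 0,"z": -0.5,"ax": 0,"ay": 0,"az": 0,"jaw": 0.7},
    {"x": -0.36,"y": 0,"z": -0.5,"ax": 0,"ay": 0,"az": 0,"jaw": 0.7},
    {"x": -0.36,"y": 0,"z": -0.5,"ax": 0,"ay": 0,"az": 0,"jaw": 0.7},
    {"x": -0.36,"y": 0,"z": -0.5,"ax": 0,"ay": 0,"az": 0,"jaw": 0.7},
  ],
)

```text
time: 25.5
tool_pos: [477.7, 369.6, 123.2]
tcp_rot: [3.141, -0.0, 0.995]
contact_force: [-0.2, -0.7, -0.3]
grip_width: 78.1
finger_force: 0.0
```

Run:
```python
from h import *
o,im,d,W=look('w8'); t=o['tool_pos']; print(t.round(1),np.degrees(o['tcp_rot']).round(2),o['time'])
c=(517,429)
rect(W,'cheeks',82,90,c,70); rect(W,'foot',7,13,c,90)
q=rect(W,'plate',61,66.5,c,46)
A=np.c_[q[:,:2]-q[:,:2].mean(0),np.ones(len(q))]; print('plane',np.linalg.lstsq(A,q[:,2],rcond=None)[0].round(4), np.median(q[:,2]))
rect(W,'dome',66,70,c,18)
rect(W,'weight',13,25,(611,272),60)
rect(W,'boss',16.5,25,(611,272),40)
T=world('top',snap('top','t8')[1]); rect(T,'weight',12,25,(611,272),40)
for p,z in (((594,131.5),11),((589.5,202),49),((668,210),93),((469,272),69)): rect(T,'by',z-6,z+6,p,60)
g=W.reshape(-1,3); print('near weight tall', [ (h, ) for h in ()])
```

```text
[477.7 369.6 123.2] [ 1.7999e+02 -3.0000e-02  5.7030e+01] 25.5
cheeks 2036 [520.7 433.6  85.6] [517.6 429. ] [87.8 51.5] 56.7
foot 2289 [519.2 431.7  10.2] [517.7 429.1] [110.7  92.2] 57.0
plate 6328 [518.1 429.7  64.2] [517.6 428.8] [71.1 64.2] 57.0
plane [-0.00000e+00 -2.80000e-03  6.41915e+01] 64.16051896285569
dome 591 [517.7 428.7  66.8] [517.3 428.1] [28.3 25.7] 25.3
weight 1683 [618.3 269.3  16.5] [623.4 262.4] [51.6 84.2] 38.6
boss 596 [612.6 274.6  19.2] [612.9 273.9] [26.2 26.5] 77.8
weight 312 [610.5 272.5  15.4] [611.1 272.4] [51.4 50.7] 62.4
by 650 [593.2 131.6  11.3] [590.1 124.9] [83.  67.4] 54.2
by 90 [601.6 203.   50. ] [612.1 207. ] [64.6 38.1] 2.7
by 559 [673.4 210.   93.3] [684.1 209.9] [51.7 85.4] 89.5
by 534 [469.4 272.1  69.2] [468.9 272.5] [53.3 53.9] 0.1
near weight tall []
```

The plate is seated: top at z 64.2, level, yaw 57.0°, centred on the press. Next I'll check which grasp yaw over the weight clears the jar and monitor, and compute the approach.

Run:
```python
from h import *
g=np.vstack([np.load('pics/topW.npy').reshape(-1,3),np.load('pics/sceneW.npy').reshape(-1,3)]); g=g[np.isfinite(g[:,2])&(g[:,2]<600)]
c=np.array([611.5,273.5])
for yaw in range(90,150,6):
    a=np.radians(yaw); x=np.array([np.cos(a),np.sin(a)]); y=np.array([np.sin(a),-np.cos(a)])
    q=g[:,:2]-c; m=(abs(q@x)<46)&(abs(q@y)<105); k=g[m]; i=k[:,2].argsort()[-5]
    m2=(abs(q@x)<16)&(abs(q@y)<62)&(np.hypot(*q.T)>32)
    m3=(q@x>-40)&(q@x<130)&(abs(q@y)<60); k3=g[m3]
    print(yaw,'body max',k[i].round(), 'finger max',np.sort(g[m2][:,2])[-5].round(1),'cam max',np.sort(k3[:,2])[-5].round())
go(611.5-70*np.cos(np.radians(114)),273.5-70*np.sin(np.radians(114)),123,114)
```

```text
90 body max [665. 232.  95.] finger max 3.5 cam max 94.0
96 body max [668. 236.  94.] finger max 3.3 cam max 89.0
102 body max [659. 238.  91.] finger max 3.5 cam max 38.0
108 body max [725. 264.  84.] finger max 3.3 cam max 23.0
114 body max [725. 275.  83.] finger max 3.2 cam max 22.0
120 body max [580. 206.  52.] finger max 3.3 cam max 34.0
126 body max [587. 208.  52.] finger max 3.4 cam max 49.0
132 body max [587. 195.  52.] finger max 3.4 cam max 50.0
138 body max [587. 195.  52.] finger max 3.4 cam max 50.0
144 body max [587. 195.  52.] finger max 15.3 cam max 69.0
t=25.60 at [477.6 369.8 122.8] yaw 57.05: x -0.2307 y 1.1169 z -0.0010 a [-1.000e-04  0.000e+00 -9.491e-01]
```

Request:
send_rows(
  rows=[
    {"x": -0.1,"y": 0.2,"z": -0.03,"ax": 0,"ay": 0,"az": 0,"jaw": 0.7},
    {"x": -0.2,"y": 0.4,"z": -0.03,"ax": 0,"ay": 0,"az": 0,"jaw": 0.7},
    {"x": -0.3,"y": 0.6,"z": -0.03,"ax": 0,"ay": 0,"az": 0,"jaw": 0.7},
    {"x": -0.37,"y": 0.77,"z": -0.03,"ax": 0,"ay": 0,"az": 0,"jaw": 0.7},
    {"x": -0.39,"y": 0.823,"z": -0.03,"ax": 0,"ay": 0,"az": 0,"jaw": 0.7},
    {"x": -0.39,"y": 0.823,"z": -0.03,"ax": 0,"ay": 0,"az": 0,"jaw": 0.7},
    {"x": -0.39,"y": 0.823,"z": -0.03,"ax": 0,"ay": 0,"az": 0,"jaw": 0.7},
    {"x": -0.39,"y": 0.823,"z": -0.03,"ax": 0,"ay": 0,"az": 0,"jaw": 0.7},
    {"x": -0.39,"y": 0.823,"z": -0.03,"ax": 0,"ay": 0,"az": 0,"jaw": 0.7},
    {"x": -0.39,"y": 0.823,"z": -0.03,"ax": 0,"ay": 0,"az": 0,"jaw": 0.7},
  ],
)

```text
time: 26.85
tool_pos: [572.7, 214.5, 129.4]
tcp_rot: [3.141, -0.0, 0.996]
contact_force: [0.1, -0.0, 0.9]
grip_width: 78.1
finger_force: 0.0
```

Run:
```python
from h import *
o,im,d,W=look('w9'); t=o['tool_pos']; print(t.round(1),np.degrees(o['tcp_rot']).round(2),o['time'])
c=(611.5,273.5)
q=rect(W,'weight',8,25,c,40)
for z0,z1 in ((8,12),(12,16),(16,21)): 
    r=rect(W,f'{z0}-{z1}',z0,z1,c,36)
(ex,ey),rad=cv2.minEnclosingCircle(q[:,:2].astype(np.float32)); print(ex,ey,rad)
go(ex,ey,100,126)
```

```text
[572.7 214.5 129.4] [179.99  -0.    57.07] 26.85
weight 2587 [613.4 274.   14.4] [613.2 273.6] [53.2 53.3] 1.6
8-12 356 [612.7 273.3  11.5] [613.1 273.5] [53.3 53.1] 0.3
12-16 1575 [613.6 274.2  13.1] [612.7 273.6] [52.3 52.3] 57.4
16-21 655 [613.2 273.6  19.1] [613.1 273.3] [25.9 25.9] 12.0
613.1224975585938 273.62896728515625 26.94730567932129
t=26.90 at [572.8 214.4 129.4] yaw 57.06: x 0.3583 y 0.0082 z 0.1469 a [ 1.000e-04  1.000e-04 -1.149e+00]
```

Request:
send_rows(
  rows=[
    {"x": 0.15,"y": 0,"z": 0,"ax": 0,"ay": 0,"az": -0.15,"jaw": 0.7},
    {"x": 0.3,"y": 0.002,"z": 0,"ax": 0,"ay": 0,"az": -0.32,"jaw": 0.7},
    {"x": 0.3575,"y": 0.002,"z": 0,"ax": 0,"ay": 0,"az": -0.49,"jaw": 0.7},
    {"x": 0.3575,"y": 0.002,"z": 0,"ax": 0,"ay": 0,"az": -0.66,"jaw": 0.7},
    {"x": 0.3575,"y": 0.002,"z": 0,"ax": 0,"ay": 0,"az": -0.83,"jaw": 0.7},
    {"x": 0.3575,"y": 0.002,"z": 0,"ax": 0,"ay": 0,"az": -1,"jaw": 0.7},
    {"x": 0.3575,"y": 0.002,"z": 0,"ax": 0,"ay": 0,"az": -1,"jaw": 0.7},
    {"x": 0.3575,"y": 0.002,"z": 0.1,"ax": 0,"ay": 0,"az": -1,"jaw": 0.7},
    {"x": 0.3575,"y": 0.002,"z": 0.2,"ax": 0,"ay": 0,"az": -1,"jaw": 0.7},
    {"x": 0.3575,"y": 0.002,"z": 0.2,"ax": 0,"ay": 0,"az": -1,"jaw": 0.7},
  ],
)

```text
time: 28.15
tool_pos: [611.0, 273.5, 87.6]
tcp_rot: [-3.138, -0.001, 2.039]
contact_force: [-0.7, 0.7, 1.1]
grip_width: 77.8
finger_force: 0.0
```

Run:
```python
from h import *
go(612,274.2,-15,126)
```

```text
t=28.15 at [611.  273.5  87.6] yaw 116.85: x 0.0006 y 0.0078 z 0.5130 a [-0.0034 -0.0008 -0.1525]
```

Request:
send_rows(
  rows=[
    {"x": 0,"y": 0.005,"z": 0.05,"ax": -0.003,"ay": 0,"az": -0.152,"jaw": 0.7},
    {"x": 0,"y": 0.005,"z": 0.15,"ax": -0.003,"ay": 0,"az": -0.152,"jaw": 0.7},
    {"x": 0,"y": 0.005,"z": 0.27,"ax": -0.003,"ay": 0,"az": -0.152,"jaw": 0.7},
    {"x": 0,"y": 0.005,"z": 0.4,"ax": -0.003,"ay": 0,"az": -0.152,"jaw": 0.7},
    {"x": 0,"y": 0.005,"z": 0.47,"ax": -0.003,"ay": 0,"az": -0.152,"jaw": 0.7},
    {"x": 0,"y": 0.005,"z": 0.505,"ax": -0.003,"ay": 0,"az": -0.152,"jaw": 0.7},
    {"x": 0,"y": 0.005,"z": 0.505,"ax": -0.003,"ay": 0,"az": -0.152,"jaw": 0.7},
    {"x": 0,"y": 0.005,"z": 0.505,"ax": -0.003,"ay": 0,"az": -0.152,"jaw": 0.5},
    {"x": 0,"y": 0.005,"z": 0.505,"ax": -0.003,"ay": 0,"az": -0.152,"jaw": 0.2},
    {"x": 0,"y": 0.005,"z": 0.505,"ax": -0.003,"ay": 0,"az": -0.152,"jaw": 0},
  ],
)

```text
time: 29.4
tool_pos: [613.1, 274.3, -11.2]
tcp_rot: [3.138, 0.0, 2.202]
contact_force: [0.8, -0.7, 3.1]
grip_width: 53.7
finger_force: 13.3
```

Request:
send_rows(
  rows=[
    {"x": 0,"y": 0,"z": 0,"ax": 0,"ay": 0,"az": 0,"jaw": 0},
    {"x": 0,"y": 0,"z": 0,"ax": 0,"ay": 0,"az": 0,"jaw": 0},
    {"x": 0,"y": 0,"z": 0,"ax": 0,"ay": 0,"az": 0,"jaw": 0},
    {"x": 0,"y": 0,"z": 0,"ax": 0,"ay": 0,"az": 0,"jaw": 0},
    {"x": 0,"y": 0,"z": -0.01,"ax": 0,"ay": 0,"az": 0,"jaw": 0},
    {"x": 0,"y": 0,"z": -0.03,"ax": 0,"ay": 0,"az": 0,"jaw": 0},
    {"x": 0,"y": 0,"z": -0.05,"ax": 0,"ay": 0,"az": 0,"jaw": 0},
    {"x": 0,"y": 0,"z": -0.05,"ax": 0,"ay": 0,"az": 0,"jaw": 0},
    {"x": 0,"y": 0,"z": -0.05,"ax": 0,"ay": 0,"az": 0,"jaw": 0},
    {"x": 0,"y": 0,"z": -0.05,"ax": 0,"ay": 0,"az": 0,"jaw": 0},
  ],
)

```text
time: 30.65
tool_pos: [612.9, 274.3, -1.9]
tcp_rot: [3.139, 0.0, 2.202]
contact_force: [-1.0, -0.5, -2.7]
grip_width: 53.2
finger_force: 30.0
```

Run:
```python
from h import *
o,im,d,W=look('w10'); t=o['tool_pos']; print(t.round(1),np.degrees(o['tcp_rot']).round(2),o['time'],o['contact_force'].round(1),o['grip_width'])
w=W.reshape(-1,3); k=np.hypot(w[:,0]-t[0],w[:,1]-t[1])<26; z=w[k,2]; print(np.histogram(z,bins=np.arange(0,60,2)))
```

```text
[612.9 274.3  -1.9] [1.7984e+02 2.0000e-02 1.2616e+02] 30.65 [-1.  -0.5 -2.7] 53.22979128453423
(array([ 123,    2,    0,    0,    1,   16,   18,   20,   20,   25, 1387,
       1762,   93,  295,  792,    8,    4,    3,    3,    0,    0,    0,
          0,    0,    0,    0,    0,    0,    2]), array([ 0,  2,  4,  6,  8, 10, 12, 14, 16, 18, 20, 22, 24, 26, 28, 30, 32,
       34, 36, 38, 40, 42, 44, 46, 48, 50, 52, 54, 56, 58]))
```

Request:
send_rows(
  rows=[
    {"x": 0,"y": 0,"z": -0.2,"ax": 0,"ay": 0,"az": 0,"jaw": 0},
    {"x": 0,"y": 0,"z": -0.4,"ax": 0,"ay": 0,"az": 0,"jaw": 0},
    {"x": 0.1,"y": 0,"z": -0.5,"ax": 0,"ay": 0,"az": 0.1,"jaw": 0},
    {"x": 0.3,"y": 0.02,"z": -0.5,"ax": 0,"ay": 0,"az": 0.25,"jaw": 0},
    {"x": 0.5,"y": 0.04,"z": -0.5,"ax": 0,"ay": 0,"az": 0.4,"jaw": 0},
    {"x": 0.7,"y": 0.06,"z": -0.5,"ax": 0,"ay": 0,"az": 0.55,"jaw": 0},
    {"x": 0.85,"y": 0.069,"z": -0.5,"ax": 0,"ay": 0,"az": 0.7,"jaw": 0},
    {"x": 0.911,"y": 0.069,"z": -0.5,"ax": 0,"ay": 0,"az": 0.85,"jaw": 0},
    {"x": 0.911,"y": 0.069,"z": -0.5,"ax": 0,"ay": 0,"az": 1,"jaw": 0},
    {"x": 0.911,"y": 0.069,"z": -0.5,"ax": 0,"ay": 0,"az": 1,"jaw": 0},
  ],
)

```text
time: 31.95
tool_pos: [516.1, 429.6, 98.1]
tcp_rot: [3.14, -0.002, 1.156]
contact_force: [-0.5, 0.3, -2.4]
grip_width: 53.0
finger_force: 30.0
```

Run:
```python
from h import *
go(516.2,429.0,100,57)
```

```text
t=31.95 at [516.1 429.6  98.1] yaw 66.26: x -0.0024 y 0.0015 z -0.0093 a [ 0.0015 -0.0023  0.1544]
```

Request:
send_rows(
  rows=[
    {"x": -0.0024,"y": 0.0015,"z": 0,"ax": 0.0015,"ay": -0.0023,"az": 0.1544,"jaw": 0},
    {"x": -0.0024,"y": 0.0015,"z": 0,"ax": 0.0015,"ay": -0.0023,"az": 0.1544,"jaw": 0},
    {"x": -0.0024,"y": 0.0015,"z": 0.03,"ax": 0.0015,"ay": -0.0023,"az": 0.1544,"jaw": 0},
    {"x": -0.0024,"y": 0.0015,"z": 0.06,"ax": 0.0015,"ay": -0.0023,"az": 0.1544,"jaw": 0},
    {"x": -0.0024,"y": 0.0015,"z": 0.09,"ax": 0.0015,"ay": -0.0023,"az": 0.1544,"jaw": 0},
    {"x": -0.0024,"y": 0.0015,"z": 0.12,"ax": 0.0015,"ay": -0.0023,"az": 0.1544,"jaw": 0},
    {"x": -0.0024,"y": 0.0015,"z": 0.15,"ax": 0.0015,"ay": -0.0023,"az": 0.1544,"jaw": 0},
    {"x": -0.0024,"y": 0.0015,"z": 0.15,"ax": 0.0015,"ay": -0.0023,"az": 0.1544,"jaw": 0},
    {"x": -0.0024,"y": 0.0015,"z": 0.15,"ax": 0.0015,"ay": -0.0023,"az": 0.1544,"jaw": 0},
    {"x": -0.0024,"y": 0.0015,"z": 0.15,"ax": 0.0015,"ay": -0.0023,"az": 0.1544,"jaw": 0},
  ],
)

```text
time: 33.2
tool_pos: [516.7, 429.0, 68.6]
tcp_rot: [3.141, -0.001, 0.993]
contact_force: [0.9, -0.6, -2.9]
grip_width: 52.6
finger_force: 30.0
```

Run:
```python
from h import *
o,im,d,W=look('w11'); t=o['tool_pos']; print(t.round(1),np.degrees(o['tcp_rot']).round(2),o['time'],o['contact_force'].round(1))
w=W.reshape(-1,3); w=w[np.hypot(w[:,0]-t[0],w[:,1]-t[1])<26]
print(np.histogram(w[:,2],bins=np.arange(t[2]+8,t[2]+36,2)))
for a,b in ((22,26.5),(28,33)):
    q=w[(w[:,2]>t[2]+a)&(w[:,2]<t[2]+b)]
    if len(q)<20: continue
    A=np.c_[q[:,:2]-t[:2],np.ones(len(q))]; s=np.linalg.lstsq(A,q[:,2],rcond=None)[0]
    print('plane',len(q),s.round(4)); rect(W,'r',t[2]+a,t[2]+b,t[:2],26)
```

```text
[516.7 429.   68.6] [ 1.7998e+02 -5.0000e-02  5.6900e+01] 33.2 [ 0.9 -0.6 -2.9]
(array([   0,    0,    0,    0,    0,    0,    6, 1503, 1423,   94,  417,
        666,    6]), array([ 76.63479655,  78.63479655,  80.63479655,  82.63479655,
        84.63479655,  86.63479655,  88.63479655,  90.63479655,
        92.63479655,  94.63479655,  96.63479655,  98.63479655,
       100.63479655, 102.63479655]))
plane 2967 [6.90000e-03 3.40000e-03 9.25856e+01]
r 2967 [521.3 436.8  92.6] [518.4 429.1] [51.7 48.5] 89.1
plane 1088 [-1.05000e-02 -1.03000e-02  9.88921e+01]
r 1088 [520.8 434.   98.8] [515.8 437.8] [15. 40.] 57.9
```

Request:
send_rows(
  rows=[
    {"x": -0.001,"y": -0.002,"z": 0.012,"ax": 0,"ay": 0,"az": 0,"jaw": 0},
    {"x": -0.001,"y": -0.002,"z": 0.024,"ax": 0,"ay": 0,"az": 0,"jaw": 0},
    {"x": -0.001,"y": -0.002,"z": 0.036,"ax": 0,"ay": 0,"az": 0,"jaw": 0},
    {"x": -0.001,"y": -0.002,"z": 0.045,"ax": 0,"ay": 0,"az": 0,"jaw": 0},
    {"x": -0.001,"y": -0.002,"z": 0.052,"ax": 0,"ay": 0,"az": 0,"jaw": 0},
    {"x": -0.001,"y": -0.002,"z": 0.056,"ax": 0,"ay": 0,"az": 0,"jaw": 0},
    {"x": -0.001,"y": -0.002,"z": 0.059,"ax": 0,"ay": 0,"az": 0,"jaw": 0},
    {"x": -0.001,"y": -0.002,"z": 0.059,"ax": 0,"ay": 0,"az": 0,"jaw": 0},
    {"x": -0.001,"y": -0.002,"z": 0.059,"ax": 0,"ay": 0,"az": 0,"jaw": 0},
    {"x": -0.001,"y": -0.002,"z": 0.059,"ax": 0,"ay": 0,"az": 0,"jaw": 0},
  ],
)

```text
time: 34.5
tool_pos: [516.1, 429.0, 56.5]
tcp_rot: [3.142, -0.0, 0.993]
contact_force: [0.3, 0.7, -2.3]
grip_width: 53.0
finger_force: 30.0
```

Request:
send_rows(
  rows=[
    {"x": 0,"y": 0,"z": 0.001,"ax": 0,"ay": 0,"az": 0,"jaw": 0},
    {"x": 0,"y": 0,"z": 0.002,"ax": 0,"ay": 0,"az": 0,"jaw": 0},
    {"x": 0,"y": 0,"z": 0.003,"ax": 0,"ay": 0,"az": 0,"jaw": 0},
    {"x": 0,"y": 0,"z": 0.004,"ax": 0,"ay": 0,"az": 0,"jaw": 0},
    {"x": 0,"y": 0,"z": 0.005,"ax": 0,"ay": 0,"az": 0,"jaw": 0},
    {"x": 0,"y": 0,"z": 0.005,"ax": 0,"ay": 0,"az": 0,"jaw": 0},
    {"x": 0,"y": 0,"z": 0.005,"ax": 0,"ay": 0,"az": 0,"jaw": 0},
    {"x": 0,"y": 0,"z": 0.005,"ax": 0,"ay": 0,"az": 0,"jaw": 0},
    {"x": 0,"y": 0,"z": 0.005,"ax": 0,"ay": 0,"az": 0,"jaw": 0},
    {"x": 0,"y": 0,"z": 0.005,"ax": 0,"ay": 0,"az": 0,"jaw": 0},
  ],
)

```text
time: 35.75
tool_pos: [516.2, 429.1, 55.8]
tcp_rot: [3.141, -0.001, 0.993]
contact_force: [-1.0, 0.0, 3.8]
grip_width: 52.8
finger_force: 30.0
```

Request:
send_rows(
  rows=[
    {"x": 0,"y": 0,"z": -0.001,"ax": 0,"ay": 0,"az": 0,"jaw": 0},
    {"x": 0,"y": 0,"z": -0.001,"ax": 0,"ay": 0,"az": 0,"jaw": 0.12},
    {"x": 0,"y": 0,"z": -0.001,"ax": 0,"ay": 0,"az": 0,"jaw": 0.16},
    {"x": 0,"y": 0,"z": -0.001,"ax": 0,"ay": 0,"az": 0,"jaw": 0.18},
    {"x": 0,"y": 0,"z": -0.001,"ax": 0,"ay": 0,"az": 0,"jaw": 0.2},
    {"x": 0,"y": 0,"z": -0.001,"ax": 0,"ay": 0,"az": 0,"jaw": 0.23},
    {"x": 0,"y": 0,"z": -0.001,"ax": 0,"ay": 0,"az": 0,"jaw": 0.27},
    {"x": 0,"y": 0,"z": -0.001,"ax": 0,"ay": 0,"az": 0,"jaw": 0.32},
    {"x": 0,"y": 0,"z": -0.001,"ax": 0,"ay": 0,"az": 0,"jaw": 0.32},
    {"x": 0,"y": 0,"z": -0.001,"ax": 0,"ay": 0,"az": 0,"jaw": 0.32},
  ],
)

```text
time: 37.0
tool_pos: [516.1, 429.0, 55.7]
tcp_rot: [3.142, -0.0, 0.993]
contact_force: [-0.3, -0.5, 0.8]
grip_width: 60.7
finger_force: 0.0
```

```bash
cat > chk.py <<'E'
from h import *
import sys
o,im,d,W=look(sys.argv[1]); t=o['tool_pos']; print(t.round(1),np.degrees(o['tcp_rot']).round(2),o['time'],o['contact_force'].round(1),o['grip_width'])
c=np.array([516.5,429.3]); w=W.reshape(-1,3); w=w[np.hypot(w[:,0]-c[0],w[:,1]-c[1])<27]
for a,b in ((77,82.5),(84.5,89)):
    q=w[(w[:,2]>a)&(w[:,2]<b)]
    if len(q)<20: continue
    A=np.c_[q[:,:2]-c,np.ones(len(q))]; s=np.linalg.lstsq(A,q[:,2],rcond=None)[0]
    print('plane',len(q),s.round(4)); rect(W,'r',a,b,c,40)
rect(W,'plate',61,66,c,46)
E
python3 chk.py w12
```

```text
[516.1 429.   55.7] [ 1.800e+02 -2.000e-02  5.689e+01] 37.0 [-0.3 -0.5  0.8] 60.6707649959279
plane 3308 [ 4.40000e-03 -4.60000e-03  7.97553e+01]
r 4050 [520.4 433.4  79.7] [519.3 422.3] [66.6 71.1] 78.5
plane 1042 [-2.50000e-03  4.00000e-04  8.60721e+01]
r 1579 [523.9 439.6  86. ] [520.8 428.7] [79.4 70.6] 80.0
plate 2783 [525.3 440.7  64. ] [519.6 432. ] [81.3 64.2] 57.2
```

Released and level (slopes < 0.005, boss top at 86). Lifting straight up, then backing off for a final check.

Request:
send_rows(
  rows=[
    {"x": 0,"y": 0,"z": 0,"ax": 0,"ay": 0,"az": 0,"jaw": 0.5},
    {"x": 0,"y": 0,"z": -0.03,"ax": 0,"ay": 0,"az": 0,"jaw": 0.6},
    {"x": 0,"y": 0,"z": -0.08,"ax": 0,"ay": 0,"az": 0,"jaw": 0.6},
    {"x": 0,"y": 0,"z": -0.16,"ax": 0,"ay": 0,"az": 0,"jaw": 0.6},
    {"x": 0,"y": 0,"z": -0.28,"ax": 0,"ay": 0,"az": 0,"jaw": 0.6},
    {"x": -0.1,"y": 0,"z": -0.4,"ax": 0,"ay": 0,"az": 0,"jaw": 0.6},
    {"x": -0.25,"y": 0,"z": -0.4,"ax": 0,"ay": 0,"az": 0,"jaw": 0.6},
    {"x": -0.36,"y": 0,"z": -0.4,"ax": 0,"ay": 0,"az": 0,"jaw": 0.6},
    {"x": -0.36,"y": 0,"z": -0.4,"ax": 0,"ay": 0,"az": 0,"jaw": 0.6},
    {"x": -0.36,"y": 0,"z": -0.4,"ax": 0,"ay": 0,"az": 0,"jaw": 0.6},
  ],
)

```text
time: 38.3
tool_pos: [477.5, 369.4, 136.6]
tcp_rot: [3.141, -0.002, 0.993]
contact_force: [-1.0, 0.3, 0.0]
grip_width: 73.4
finger_force: 0.0
```

```bash
python3 chk.py w13
python3 - <<'E'
from h import *
b=cv2.imread('pics/w13.png')[20:320,120:520]; cv2.imwrite('pics/w13c.png',cv2.resize(b,(800,600)))
E
```

```text
[477.5 369.4 136.6] [ 1.7996e+02 -1.2000e-01  5.6890e+01] 38.3 [-1.   0.3  0. ] 73.44869686147464
plane 2943 [ 3.00000e-03 -6.30000e-03  7.98341e+01]
r 3170 [518.1 429.8  79.8] [517.6 429. ] [70.5 53.4] 57.1
plane 1027 [ 4.10000e-03 -4.00000e-04  8.61626e+01]
r 1496 [517.7 429.6  86.1] [517.5 428.9] [79.6 36.2] 56.4
plate 2094 [518.1 430.1  64.1] [517.5 428.8] [71.4 64.2] 57.3
```

View pics/w13c.png

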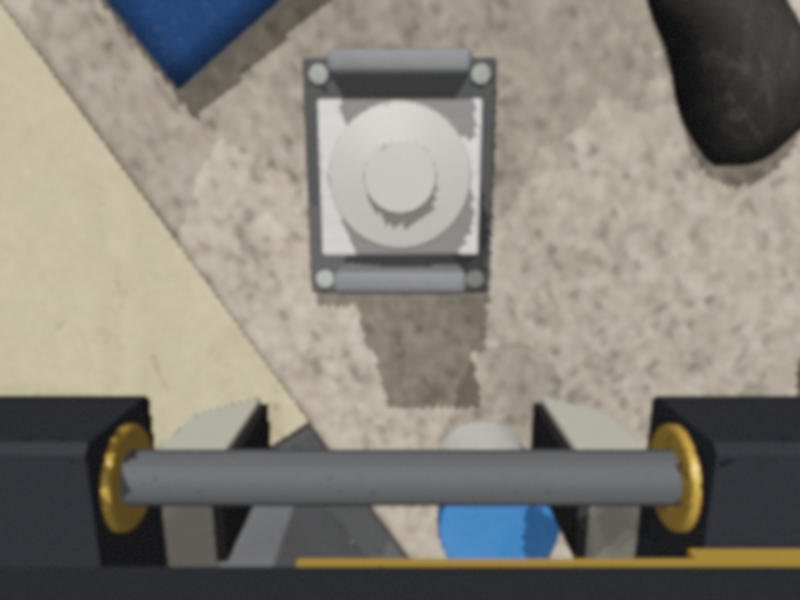

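The final view shows the weight centred on the plate at (400,175), level and right way up, with the plate seated between the cheeks. The robot is clear, so I'm handing in.

```bash
python3 -c "
from plant import bot
print(bot.close_job())"
```

```text
the job is handed in; nothing more can be done
None
```

The job is handed in but its verdict was not shown: at about 38 s the plate lay level and fully home on the lower block, the weight stood level and centred on the dome with the arm clear, and no bystander was touched; one first grasp slipped, tilting the plate in its cradle by about 0.2 rad (limit 0.35), because the real fingertips end about 20 mm short of the stated TCP.

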